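Lay out the parts of an artificial leg in assembly order

ROBOT

A 7-joint arm with a two-finger parallel gripper is mounted at the origin on the work surface. World frame = base frame: x ahead of the robot, y to its left, z up, the work surface at z = 0. Lengths are in mm, angles in degrees, forces in N, time in s.
With the tool pointing down it reaches from about 425 to 950 mm from the base axis. Payload 4.7 kg.
Tool frame: the origin (TCP) lies between the finger pads; the fingertips stand 14 mm ahead of it and the grasp point (between the pads) lies 5 mm behind it (manip.finger_overhang is the distance from the TCP to the fingertips, in mm); y points along the fingers, x is the direction in which the jaws open and shut, and the axes are right-handed (so a half turn about y gives the same grasp; the last joint's range is limited). The gripper opens to 87 mm and grips with 3 to 60 N. Pads are 19 mm wide; open, the fingers measure 117 mm over their backs; the gripper's body (75 mm by 190 mm) begins 51 mm behind the grasp point.
Start: joints at [73.631, 26.849, -2.785, 87.806, 1.381, 65.374, -4.715], TCP at [171.487, -652.871, 236.573] pointing down, gripper open.
Joint ranges: [-148.3, 148.3], [-19.14, 114.17], [-79.39, 73.82], [5.75, 140.21], [-59.74, 239.74], [12.07, 113.84], [-152.46, 152.46]. Speed limits (degrees/s): [147.25, 147.25, 180, 180, 180, 180, 180].

INTERFACE

Orientations are given as a 3x3 rotation matrix whose columns are the frame's x, y, z axes.
In Python, from plant import manip gives the robot as it stands.
- The arm moves only by the tool arm_command, never from a script. Its argument "motion" is a list of rows, each a list of 4 numbers: the shift along the tool's x, y, z in m, then the turn about the tool's y in rad. A call has 1 to 8 rows; each row is the pose to reach, as a shift and turn from the pose commanded when the call began, along the tool's axes at that moment; what a row does not reach only later rows make up. A row lasts 1/10 s, in which the tool goes at most 50 mm and 8.59 degrees, less where a joint would pass 70% of its speed; a pose out of reach is approached as far as the arm can. A call with a gripper value outside its range is refused whole. "grip" is the finger opening in m, from 0 to 0.087, set as the call begins (left out, the last holds). The fingers move at their own pace and stop on an object; the grip force is fixed at half the most. Time passes only in rows, so rows that repeat a pose let the fingers close. It gives the time, the measured TCP pose, the force and the opening at its end, in the units of the state.
- manip.get_state(): the state, without advancing time (a new reading comes with each control period).
- manip.camera(name): name is "scene" or "top"; returns (picture, depth): 420x560x3 uint8, blue, green, red; 420x560 float32, mm along the optical axis (not along the pixel's ray), 0 where there is no reading.
- manip.camera_info(name): a dict with "mtx" (3x3 intrinsics, pixels), "cam_to_world" (4x4, takes a point from camera to world coordinates). Camera axes: x right, y down, z forward; pixel columns grow to the right and rows downward; lengths in mm; the calibration is good to about 2 mm. A picture is of the moment at which its call begins. camera_info takes no time and is no camera call.
- manip.job_done(): hands the job in, once; it reports no verdict.
The state is a dict: "time": time; "qpos": joint angles; "dq": joint speeds; "effort": joint torques, N m; "tcp_pos": TCP position; "tcp_rot": TCP orientation; "force": force on the tool from outside, world axes, zero at the start; "torque": the same for the moment, N m; "opening": finger opening in mm.
Only numpy, scipy, OpenCV 4.12 (cv2) and the standard library are available. Lean on these libraries where they do the work, as an engineer would, in place of code of your own. Each camera call takes 0.05 s, during which the arm holds its last target.

TASK

The foot and the socket of this leg stand at the two ends of the white job tray; lay its four loose parts in the tray's bays in the order in which they go together from the foot up: the red tube clamp in the bay next to the foot, then the bright aluminium tube, then the blue knee joint, and the steel four-arm adapter next to the socket. Set each part in the middle of its bay, resting flat on the foam, with the tube and the knee lying lengthwise in their bays and the clamp and the adapter standing upright as you found them. Leave the black tube offcut, the T-handle key and the screw tin where they are.

Things in the scene. Friction and masses are not known exactly. Their poses are not given: they have to be found in the camera images.
- clamp_mid (a point): Red anodised tube clamp: an upright cylinder 48 mm tall, 44 mm across up to 20 mm height and 40 mm above, with a small lug 18 mm wide with a steel pinch bolt that sticks out to 28 mm from the axis on its +y side, at 25 to 45 mm height. The point is on the axis, half-way up (24 mm above its underside). z is up; it can be gripped across its x axis, clear of the lug. About 140 g. Starts upright on the bench.
- tube_mid (a point): Bright aluminium tube with dark ends, 30 mm in diameter, 120 mm long, lying on its side along its own x axis (it can roll). The point is its centre, 15 mm above what it lies on. Its y and z axes may be turned about x. About 110 g.
- knee_mid (a point): Blue knee joint with dark steel links, lying along its own x axis: 120 mm long in all (60 mm either way from the point), its linkage block 48 mm wide in y and 46 mm high reaches from -32 to +42 mm in x; a round clamp end 40 mm across is at -x and a small square steel pyramid at +x. The point is its centre, 23 mm above what it lies on. Grip the block across y. About 450 g.
- adapter_mid (a point): Steel socket adapter: four flat arms (each 14 mm wide, 5 mm thick, reaching 36 mm from the axis along its +-x and +-y axes) lie underneath, a round hub 36 mm in diameter stands up from them to 42 mm height with a dark square mouth on top. The point is on the axis, 21 mm above the underside. Grip the hub above the arms. About 150 g.
- tray: White job tray, fixed on the bench, 158 mm (its x) by 420 mm (its y), 30 mm high, open on top, with four equal bays side by side along its y. Origin: centre of the underside. The bay centres lie at x = 0, y = -156, -52, +52 and +156 mm in its frame; each bay is 150 mm (x, its length) by 100 mm (y) inside; walls 4 mm thick; the dark foam floor of the bays is 8 mm above the bench (firm).
- foot: Tan artificial foot with a steel pyramid on its ankle, fixed, 240 mm long, 92 mm wide, 102 mm high, standing beyond one end of the tray (335 mm from its middle along the tray's y; which end varies). Origin: on the bench under the middle of the foot; toes to its +x.
- socket: Thigh socket, fixed, standing brim down: a tan and dark grey tapering cup 157 mm across at the bottom, 197 mm high, beyond the other end of the tray, 335 mm from its middle. Origin: on the bench at its axis.
- offcut_mid (a point): Bystander, leave alone: black tube offcut standing on end, 34 mm across, 60 mm high, loose. The point is its centre.
- hexkey_mid (a point): Bystander, leave alone: T-handle hex key lying flat, orange handle 66 mm long (at -x, 42 mm from the point) and a dark shaft along its x reaching 51 mm to +x, 14 mm high, loose. The point is its middle, 7 mm above the bench.
- tin_mid (a point): Bystander, leave alone: round metal screw tin behind the tray, 57 mm across, 40 mm high, loose. The point is its centre.
Mind the look-alikes: they are no part of the job. What is shaped like the part that bears adapter_mid but yellow is not meant.

How it is judged (in metres and radians):
At the end, for the whole second after the job is handed in: From the foot's end: clamp, tube, knee, adapter, one per bay, centre within 15 mm of the bay's centre both ways and 6 mm of its resting height on the foam; tube and knee along the bay within 0.25 rad; clamp and adapter upright within 0.12 rad; all at rest (under 10 mm/s) (((y of foot in the frame of tray above 0 m and (x of clamp_mid in the frame of tray between -0.015 and 0.015 m and y of clamp_mid in the frame of tray between 0.141 and 0.171 m and z of clamp_mid in the frame of tray between 0.026 and 0.038 m) and (x of tube_mid in the frame of tray between -0.015 and 0.015 m and y of tube_mid in the frame of tray between 0.037 and 0.067 m and z of tube_mid in the frame of tray between 0.017 and 0.029 m) and (x of knee_mid in the frame of tray between -0.015 and 0.015 m and y of knee_mid in the frame of tray between -0.067 and -0.037 m and z of knee_mid in the frame of tray between 0.025 and 0.037 m) and (x of adapter_mid in the frame of tray between -0.015 and 0.015 m and y of adapter_mid in the frame of tray between -0.171 and -0.141 m and z of adapter_mid in the frame of tray between 0.023 and 0.035 m)) or (y of foot in the frame of tray below 0 m and (x of clamp_mid in the frame of tray between -0.015 and 0.015 m and y of clamp_mid in the frame of tray between -0.171 and -0.141 m and z of clamp_mid in the frame of tray between 0.026 and 0.038 m) and (x of tube_mid in the frame of tray between -0.015 and 0.015 m and y of tube_mid in the frame of tray between -0.067 and -0.037 m and z of tube_mid in the frame of tray between 0.017 and 0.029 m) and (x of knee_mid in the frame of tray between -0.015 and 0.015 m and y of knee_mid in the frame of tray between 0.037 and 0.067 m and z of knee_mid in the frame of tray between 0.025 and 0.037 m) and (x of adapter_mid in the frame of tray between -0.015 and 0.015 m and y of adapter_mid in the frame of tray between 0.141 and 0.171 m and z of adapter_mid in the frame of tray between 0.023 and 0.035 m))) and angle between the x axis of each of tube_mid, knee_mid and the x axis of tray, either way round below 0.25 rad and angle between each of clamp_mid, adapter_mid's own z axis and vertical below 0.12 rad and linear speed of each of clamp, tube, knee, adapter below 0.01 m/s); the robot touches nothing.
It fails at once if the black offcut is shifted by more than 20 mm (distance of offcut_mid from where it was at the start of the episode above 0.02 m).
It fails at once if the T-handle key is shifted by more than 20 mm (distance of hexkey_mid from where it was at the start of the episode above 0.02 m).
It fails at once if the screw tin is shifted by more than 20 mm (distance of tin_mid from where it was at the start of the episode above 0.02 m).
It also fails if it takes over 115 s, if anything falls off the work surface, if the arm or the gripper's body presses on something with over 40 N, if the wrist force passes 120 N, or if a joint passes its speed limit or range.

## Working session

There is one attempt and no reset: what is moved stays moved. The work goes in short steps, Python scripts to look and compute and a tool call to move; the robot and the scene stay as the last step left them, time stands still between calls to the robot, and variables do not carry over. Pictures are saved under pics/ and viewed, and the job is handed in when it is done.

Besides the shell and the picture viewer there is one more tool, called after "Emit:" by a JSON object that holds its "method" and its "body". arm_command: Moves the arm, as the interface text tells. Its arguments: {"type":"object","properties":{"motion":{"type":"array"},"grip":{"type":"number"}},"required":["motion"]}

```bash
ls; mkdir -p pics; python3 - <<'E'
from plant import manip
import cv2,numpy as np
s=manip.get_state()
print({k:np.round(v,3).tolist() for k,v in s.items()})
for n in("scene","top"):
    p,d=manip.camera(n); cv2.imwrite(f"pics/{n}0.png",p); np.save(f"pics/{n}0.npy",d); 
    i=manip.camera_info(n); print(n,np.round(i["mtx"],1).tolist(),np.round(i["cam_to_world"],3).tolist())
E
```

```text
pics
{'time': 0.0, 'qpos': [73.632, 26.898, -2.784, 87.875, 1.379, 65.374, -4.715], 'dq': [-0.091, -0.185, 0.031, -0.144, 0.041, -0.05, 0.129], 'effort': [0.001, -50.798, -0.081, -23.616, -0.061, 0.038, 0.0], 'tcp_pos': [171.296, -652.304, 235.488], 'tcp_rot': [[0.254, -0.001, 0.967], [-0.967, 0.002, 0.254], [-0.002, -1.0, -0.0]], 'force': [-1.32, -0.455, 0.763], 'torque': [0.036, -0.025, 0.009], 'opening': 87.031}
scene [[441.4, 0.0, 286.4], [0.0, 441.4, 206.3], [0.0, 0.0, 1.0]] [[0.36, 0.483, -0.798, 1424.466], [0.933, -0.198, 0.301, -307.417], [-0.013, -0.853, -0.522, 621.662], [0.0, 0.0, 0.0, 1.0]]
top [[410.5, 0.0, 273.2], [0.0, 410.5, 205.3], [0.0, 0.0, 1.0]] [[-0.027, -0.983, 0.181, 396.14], [-1.0, 0.029, 0.009, -12.279], [-0.014, -0.181, -0.983, 984.847], [0.0, 0.0, 0.0, 1.0]]
```

View pics/scene0.png

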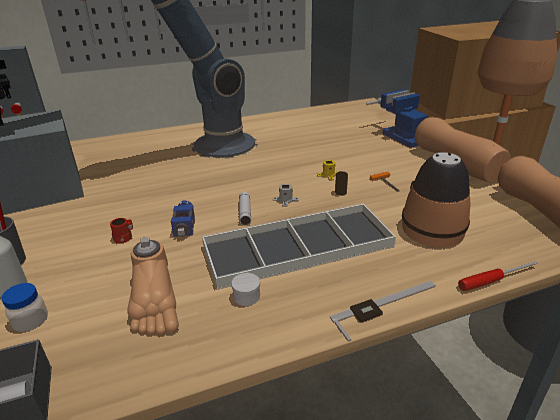

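View pics/top0.png

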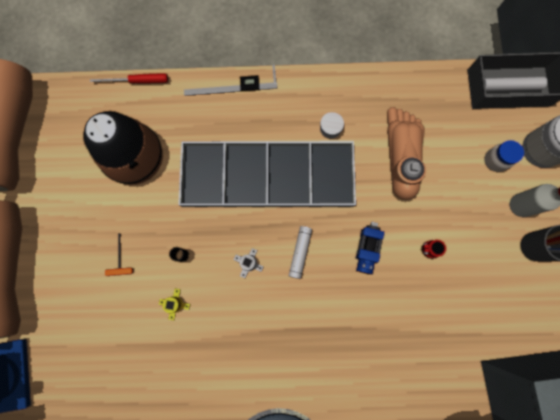

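Candidates, by pixel in the top view:
- **Adapter:** steel at (248,262). The yellow look-alike at (172,305) is not meant.
- **Tube:** bright at (300,252). The black offcut is at (179,254), and a grey bar in a box is at (515,85).
- **Clamp:** red at (434,249). The red screwdriver is at (148,78).
- **Knee:** blue at (370,248). The blue lid is at (510,152) and the vise at (12,375).

The foot is on the right, which is −y.

```bash
cat > h.py <<'E'
import cv2,numpy as np
from plant import manip
def ray(n,uv,z):
    i=manip.camera_info(n);K=np.array(i["mtx"]);T=np.array(i["cam_to_world"])
    uv=np.atleast_2d(uv).astype(float)
    r=np.c_[(uv-K[[0,1],[2,2]])/K[[0,1],[0,1]],np.ones(len(uv))]@T[:3,:3].T
    s=(z-T[2,3])/r[:,2]; return T[:3,3]+s[:,None]*r
def cloud(n,d):
    i=manip.camera_info(n);K=np.array(i["mtx"]);T=np.array(i["cam_to_world"])
    v,u=np.indices(d.shape); c=np.stack([(u-K[0,2])/K[0,0]*d,(v-K[1,2])/K[1,1]*d,d],-1)
    return c@T[:3,:3].T+T[:3,3]
def pix(n,P):
    i=manip.camera_info(n);K=np.array(i["mtx"]);T=np.linalg.inv(np.array(i["cam_to_world"]))
    c=np.atleast_2d(P)@T[:3,:3].T+T[:3,3]; q=c@K.T; return q[:,:2]/q[:,2:]
E
python3 - <<'E'
from h import *
p=cv2.imread("pics/top0.png");d=np.load("pics/top0.npy");W=cloud("top",d)
# tray: white rim
g=p.min(2).astype(int); roi=np.zeros(g.shape,bool);roi[135:215,172:362]=1
m=((g>120)&roi&(p.max(2)-p.min(2)<40)).astype(np.uint8)
c=max(cv2.findContours(m,cv2.RETR_EXTERNAL,cv2.CHAIN_APPROX_NONE)[0],key=cv2.contourArea)
w=ray("top",c[:,0,:],30)[:,:2].astype(np.float32)
print("tray rect z30",cv2.minAreaRect(w), "depth z rim",np.median(W[...,2][m>0]))
# objects: height mask
hs=cv2.cvtColor(p,cv2.COLOR_BGR2HSV)
for nm,(u0,v0,u1,v1) in dict(adapter=(230,245,270,282),tube=(282,220,318,285),knee=(350,218,390,280),clamp=(415,232,455,265),offcut=(165,240,195,268),yellow=(155,288,190,320),hexk=(100,230,140,280),tin=(315,108,350,142),foot=(380,100,430,205),sock=(80,100,170,190)).items():
    X=W[v0:v1,u0:u1].reshape(-1,3); X=X[X[:,2]>8]; 
    print(nm,len(X),"min",X.min(0).round(),"max",X.max(0).round(),"mean",X.mean(0).round(), "p95z",np.percentile(X[:,2],95).round(1), cv2.minAreaRect(X[:,:2].astype(np.float32)))
crop=[cv2.resize(p[v0:v1,u0:u1],None,fx=6,fy=6,interpolation=cv2.INTER_CUBIC) for u0,v0,u1,v1 in [(225,240,325,285)]]
cr2=cv2.resize(p[215:285,345:460],None,fx=6,fy=6,interpolation=cv2.INTER_CUBIC)
cv2.imwrite("pics/c1.png",crop[0]);cv2.imwrite("pics/c2.png",cr2)
E
```

```text
tray rect z30 ((653.7913208007812, 9.561569213867188), (421.1139831542969, 156.58953857421875), 88.28096008300781) depth z rim 29.675502359262282
adapter 229 min [396. -12.   8.] max [469.  83. 985.] mean [438.  57.  55.] p95z 45.1 ((416.55487060546875, 43.432167053222656), (99.33965301513672, 64.912353515625), 36.71254348754883)
tube 656 min [396. -91.  12.] max [522. -12. 985.] mean [460. -63.  33.] p95z 31.7 ((451.9635009765625, -59.713706970214844), (43.5837516784668, 139.8783721923828), 66.9507827758789)
knee 1063 min [ 396. -257.    8.] max [526. -12. 985.] mean [ 464. -220.   47.] p95z 48.6 ((420.2676696777344, -151.4232177734375), (99.70751190185547, 264.2569274902344), 30.509552001953125)
clamp 382 min [ 396. -393.    9.] max [481. -12. 985.] mean [ 458. -364.   50.] p95z 51.0 ((419.9421691894531, -204.517333984375), (42.648948669433594, 385.0583801269531), 13.378602981567383)
offcut 209 min [396. -12.   8.] max [478. 234. 985.] mean [461. 212.  61.] p95z 62.1 ((426.5632019042969, 112.13530731201172), (255.16558837890625, 32.16996765136719), 71.2093276977539)
yellow 264 min 
[... 218 characters left out ...]
.] mean [431. 353.  43.] p95z 17.2 ((409.0869445800781, 194.09889221191406), (401.40191650390625, 99.5691146850586), 72.4789810180664)
tin 519 min [ 396. -192.    8.] max [798. -12. 985.] mean [ 757. -149.   50.] p95z 43.0 ((589.6968383789062, -106.75796508789062), (79.08773803710938, 426.4773864746094), 72.07735443115234)
foot 2844 min [ 396. -377.   11.] max [814. -12. 985.] mean [ 683. -316.   61.] p95z 88.0 ((565.2183227539062, -227.9079132080078), (163.76409912109375, 522.9869995117188), 55.48765563964844)
sock 4363 min [396. -12.   9.] max [783. 409. 985.] mean [688. 315. 139.] p95z 194.9 ((547.0439453125, 208.97711181640625), (512.4165649414062, 155.99453735351562), 38.77286148071289)
```

View pics/c1.png

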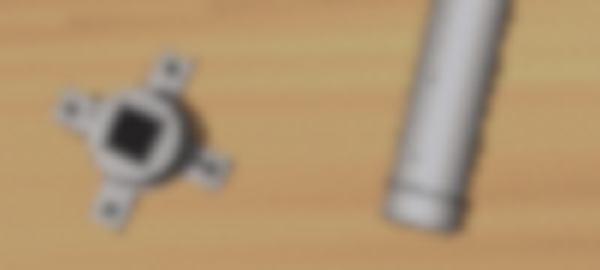

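View pics/c2.png

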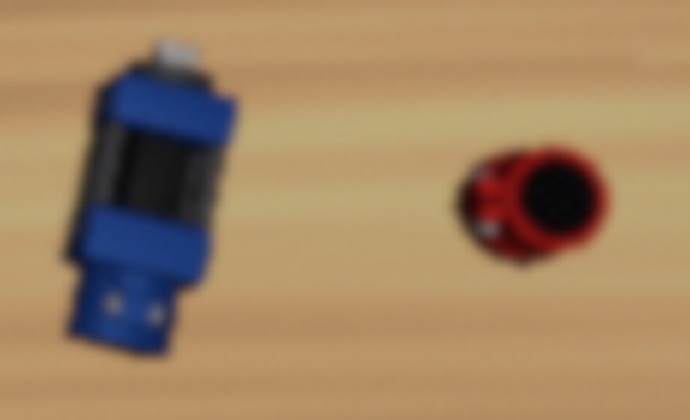

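```bash
python3 - <<'E'
from h import *
for n in("top","scene"):
    p=cv2.imread(f"pics/{n}0.png");d=np.load(f"pics/{n}0.npy");W=cloud(n,d)
    hs=cv2.cvtColor(p,cv2.COLOR_BGR2HSV); ok=d>0
    def near(x,y,r): return ok&(np.hypot(W[...,0]-x,W[...,1]-y)<r)
    print("==",n)
    # top discs
    for nm,(x,y,h,R) in dict(adapter=(440,56,42,18),clamp=(460,-370,48,20),offcut=(461,213,60,17),tin=(757,-150,40,28.5)).items():
        m=near(x,y,60)&(W[...,2]>h-4)&(W[...,2]<h+8)
        m=m.astype(np.uint8); c=max(cv2.findContours(m,cv2.RETR_EXTERNAL,cv2.CHAIN_APPROX_NONE)[0],key=len)
        w=ray(n,c[:,0],h)[:,:2].astype(np.float32); (cx,cy),r=cv2.minEnclosingCircle(w)
        print(nm,"enc",round(cx,1),round(cy,1),round(r,1),"mean",W[m>0].mean(0).round(1),"rectc",np.round(cv2.minAreaRect(w)[0],1),np.round(cv2.minAreaRect(w)[1],1))
    # tube
    m=near(463,-66,80)&(W[...,2]>20)&(W[...,2]<40); X=W[m]; 
    a=cv2.fitLine(X[:,:2].astype(np.float32),cv2.DIST_L2,0,.01,.01).ravel(); 
    m=near(463,-66,80)&(W[...,2]>5)&(W[...,2]<40); Y=W[m][:,:2]-a[2:]; t=Y@a[:2]
    print("tube ang",np.degrees(np.arctan2(a[1],a[0])),"mid ends",(a[2:]+a[:2]*(t.max()+t.min())/2).round(1),"len",t.max()-t.min(), "mean",X.mean(0).round(1))
    # knee
    m=near(464,-222,80)&(W[...,2]>36)&(W[...,2]<60); X=W[m]; r=cv2.minAreaRect(X[:,:2].astype(np.float32)); print("knee top",r,X.mean(0).round(1))
    m=near(464,-222,85)&(W[...,2]>8)&(W[...,2]<60); X=W[m]; r=cv2.minAreaRect(X[:,:2].astype(np.float32)); print("knee all",r,X.mean(0).round(1))
    # tray
    m=(np.abs(W[...,0]-654)<110)&(np.abs(W[...,1]-10)<235)&(W[...,2]>20)&(W[...,2]<40)&(hs[...,1]<60)&(hs[...,2]>110)
    c=max(cv2.findContours(m.astype(np.uint8),cv2.RETR_EXTERNAL,cv2.CHAIN_APPROX_NONE)[0],key=cv2.contourArea)
    print("tray",cv2.minAreaRect(ray(n,c[:,0],30)[:,:2].astype(np.float32)), cv2.minAreaRect(W[m][:,:2].astype(np.float32)))
    m=near(660,-325,100)&(W[...,2]>92)&(W[...,2]<115); print("foot pyr",W[m].mean(0).round(1))
    cl=W[near(461,-368,60)&(W[...,2]>22)&(W[...,2]<60)]; print("clamp>22 rect",cv2.minAreaRect(cl[:,:2].astype(np.float32)))
E
python3 - <<'E'
import cv2
p=cv2.imread("pics/scene0.png")
cv2.imwrite("pics/c3.png",cv2.resize(p[150:250,100:360],None,fx=3,fy=3,interpolation=cv2.INTER_CUBIC))
E
```

```text
== top
adapter enc 439.9 58.8 17.8 mean [439.9  59.   42.3] rectc [440.2  59.2] [32.1 31.7]
clamp enc 459.0 -368.4 24.5 mean [ 459.4 -370.4   48.3] rectc [ 461.3 -369.9] [47.4 38.5]
offcut enc 462.6 216.8 16.9 mean [462.4 216.8  59.8] rectc [461.7 217.4] [31.6 31.6]
tin enc 768.3 -152.1 28.7 mean [ 767.9 -152.3   40.2] rectc [ 768.8 -152.2] [53.3 56.4]
tube ang -15.176731 mid ends [463.8 -64.6] len 154.68706259207073 mean [460.3 -63.6  27.4]
knee top ((462.4346923828125, -222.71539306640625), (48.85210418701172, 110.72260284423828), 74.61480712890625) [ 463.5 -222.5   43.3]
knee all ((466.8492126464844, -223.93011474609375), (48.85210418701172, 120.0347671508789), 74.61480712890625) [ 464.3 -221.1   39.4]
tray ((652.366455078125, 8.947967529296875), (419.6080017089844, 158.54315185546875), 88.28971862792969) ((671.4102783203125, 8.343856811523438), (420.23388671875, 195.03939819335938), 88.26073455810547)
foot pyr [ 636.7 -321.   101.2]
clamp>22 rect ((458.47393798828125, -368.22003173828125), (38.809303283691406, 48.91928482055664), 12.209210395812988)
== scene
adapter enc 442.5 59.
[... 337 characters left out ...]
14.877708 mid ends [462.4 -61.8] len 126.340973899902 mean [469.7 -63.8  27.1]
knee top ((465.6558837890625, -221.42141723632812), (48.30177688598633, 113.76571655273438), 74.88253021240234) [ 474.2 -222.8   42.9]
knee all ((470.05865478515625, -222.42115783691406), (48.63651657104492, 122.77032470703125), 74.9391860961914) [ 485.4 -224.3   36. ]
tray ((665.3865966796875, 10.293701171875), (419.7220764160156, 182.1466064453125), 88.5593032836914) ((670.6275024414062, 10.834548950195312), (420.25311279296875, 194.0025177001953), 88.49910736083984)
foot pyr [ 643.2 -319.4   99.4]
clamp>22 rect ((464.7669982910156, -367.2395935058594), (48.35372543334961, 41.795921325683594), 67.52798461914062)
```

View pics/c3.png

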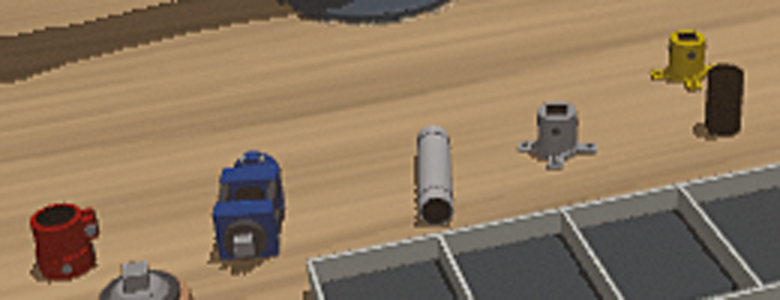

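Crops confirm the choice: the silver four-arm adapter has its hub top at (248,262), and the tube is bright with dark ends. The knee's pyramid points to +x, and the clamp's lug points toward +y. Next I get the lug direction, check the bay centres and work out the first move.

```bash
cat >> h.py <<'E'
C=np.array([653.,9.3]); ey=np.array([np.cos(np.radians(88.3)),np.sin(np.radians(88.3))]); ex=np.array([ey[1],-ey[0]])
BAY={k:C+s*ey for k,s in dict(clamp=-156,tube=-52,knee=52,adapter=156).items()}
def go(x,y,z,yaw=None,verbose=1):
    "shift+turn (m, rad) to bring TCP to x,y,z, jaw axis at yaw deg (mod 180)"
    s=manip.get_state();R=np.array(s["tcp_rot"]);d=(np.array([x,y,z])-s["tcp_pos"])
    cur=np.degrees(np.arctan2(R[1,0],R[0,0])); t=0 if yaw is None else -((yaw-cur+90)%180-90)
    print("t",round(s["time"],2),"tcp",np.round(s["tcp_pos"],1),"jaw",round(cur,1),"open",round(s["opening"],1),"F",np.round(s["force"],1),"q",np.round(s["qpos"],0),"tilt",np.round(R[2],3))
    print(" -> shift",np.round(R.T@d/1000,4),"turn",round(np.radians(t),4),"(deg",round(t,1),")")
E
python3 - <<'E'
from h import *
p=cv2.imread("pics/top0.png");hs=cv2.cvtColor(p,cv2.COLOR_BGR2HSV)
m=((p.max(2)<90)).astype(np.uint8); m[:135]=0;m[215:]=0;m[:,:175]=0;m[:,360:]=0
n,l,st,ce=cv2.connectedComponentsWithStats(m)
for i in range(1,n):
    if st[i,4]>500: print("floor",ray("top",ce[i],8).round(1),st[i])
print({k:v.round(1) for k,v in BAY.items()})
a=ray("top",[437.8,247.5],48)[0];b=ray("top",[425.8,250.8],38)[0]; print("clamp",a,"lug",b,np.degrees(np.arctan2(*(b-a)[[1,0]])))
# clamp top dark hole circle
r=((hs[...,0]<10)|(hs[...,0]>170))&(hs[...,1]>150)&(hs[...,2]>60); r[:225]=0;r[272:]=0;r[:,:415]=0;r[:,455:]=0
c=max(cv2.findContours(r.astype(np.uint8),cv2.RETR_EXTERNAL,cv2.CHAIN_APPROX_NONE)[0],key=len);print("red box",cv2.boundingRect(c))
d=np.load("pics/scene0.npy");W=cloud("scene",d);m=(np.hypot(W[...,0]-463,W[...,1]+369)<50)&(W[...,2]>24)&(W[...,2]<46);X=W[m]
k=X[np.argsort(-np.hypot(X[:,0]-463,X[:,1]+371))[:8]];print(k.round(0))
go(462,-370,150,0)
E
```

```text
floor [[663.  170.4   8. ]] [ 181  144   42   59 2259]
floor [[659.6  63.8   8. ]] [ 225  144   41   59 2291]
floor [[656.3 -43.1   8. ]] [ 268  144   41   59 2328]
floor [[ 653.1 -149.2    8. ]] [ 311  144   42   59 2342]
{'clamp': array([ 648.4, -146.6]), 'tube': array([651.5, -42.7]), 'knee': array([654.5,  61.3]), 'adapter': array([657.6, 165.2])}
clamp [ 460.34883226 -374.19355423   48.        ] lug [ 454.29624449 -350.02021117   38.        ] 104.05688080453808
red box (423, 240, 23, 18)
[[ 451. -345.   44.]
 [ 463. -342.   35.]
 [ 460. -343.   45.]
 [ 477. -346.   34.]
 [ 471. -344.   32.]
 [ 473. -345.   40.]
 [ 476. -346.   36.]
 [ 474. -345.   38.]]
t 0.1 tcp [ 171.3 -652.4  235.6] jaw -75.3 open 87.2 F [-0.2  1.1 -0.2] q [74. 27. -3. 88.  1. 65. -5.] tilt [-0.002 -1.    -0.   ]
 -> shift [-0.1991  0.0859  0.3529] turn -1.3139 (deg -75.3 )
```

```bash
sed -i 's/C=np.array(\[653.,9.3\])/C=np.array([654.5,9.7])/' h.py; python3 - <<'E'
from h import *
d=np.load("pics/scene0.npy");W=cloud("scene",d)
print(pix("scene",[171,-652,236]))
for uv in [(5,125),(30,125),(60,115),(75,180),(40,160),(20,200),(35,60),(15,235),(5,260)]: print(uv,W[uv[1],uv[0]].round(0))
go(462,-372,160,3)
E
```

```text
[[-22.49330104 122.66502396]]
(5, 125) [ 109. -610.  202.]
(30, 125) [ 134. -548.  201.]
(60, 115) [  76. -477.  200.]
(75, 180) [ 208. -470.   56.]
(40, 160) [ 215. -536.  132.]
(20, 200) [ 221. -612.   31.]
(35, 60) [-1719.  -751.    -5.]
(15, 235) [ 472. -582.   73.]
(5, 260) [ 586. -582.   87.]
t 0.1 tcp [ 171.3 -652.4  235.6] jaw -75.3 open 87.2 F [-0.2  1.1 -0.2] q [74. 27. -3. 88.  1. 65. -5.] tilt [-0.002 -1.    -0.   ]
 -> shift [-0.1972  0.0759  0.3524] turn -1.3663 (deg -78.3 )
```

Emit:
{"method": "arm_command", "body": {"motion": [[0, -0.04, 0, 0], [0, -0.05, 0.04, -0.1], [0, -0.05, 0.08, -0.25], [-0.02, -0.05, 0.12, -0.4], [-0.04, -0.05, 0.16, -0.55], [-0.06, -0.05, 0.2, -0.7], [-0.08, -0.05, 0.24, -0.85], [-0.1, -0.05, 0.28, -1.0]], "grip": 0.087}}

```text
time: 0.9
tcp_pos: [417.8, -483.5, 286.2]
tcp_rot: [[0.953, -0.001, 0.303], [-0.303, 0.0, 0.953], [-0.001, -1.0, 0.0]]
force: [1.0, -0.9, -0.5]
opening: 87.0
```

```bash
python3 -c "
from h import *
go(462,-372,160,3)"
```

```text
t 0.9 tcp [ 417.8 -483.5  286.2] jaw -17.6 open 87.0 F [ 1.  -0.9 -0.5] q [ 59.  23. -19.  89.   8.  70.  21.] tilt [-0.001 -1.     0.   ]
 -> shift [0.0084 0.1262 0.1196] turn -0.3603 (deg -20.6 )
```

Emit:
{"method": "arm_command", "body": {"motion": [[0.0, 0.03, 0.03, -0.1], [0.004, 0.06, 0.06, -0.22], [0.008, 0.09, 0.09, -0.36], [0.008, 0.126, 0.12, -0.36], [0.008, 0.126, 0.12, -0.36], [0.008, 0.126, 0.12, -0.36], [0.008, 0.126, 0.12, -0.36]]}}

```text
time: 1.6
tcp_pos: [461.7, -375.0, 161.4]
tcp_rot: [[0.999, 0.001, -0.044], [0.044, -0.002, 0.999], [0.001, -1.0, -0.002]]
force: [0.2, -0.8, 0.2]
opening: 87.1
```

```bash
python3 - <<'E'
from h import *
go(462,-372,36,3)
for n in("top","scene"):
    p,d=manip.camera(n);cv2.imwrite(f"pics/{n}1.png",p);np.save(f"pics/{n}1.npy",d)
p=np.hstack([cv2.imread("pics/top1.png")[150:330,330:530],cv2.imread("pics/scene1.png")[100:280,50:250]])
cv2.imwrite("pics/v1.png",cv2.resize(p,None,fx=2,fy=2))
E
```

```text
t 1.6 tcp [ 461.7 -375.   161.4] jaw 2.5 open 87.1 F [ 0.2 -0.8  0.2] q [ 53.  26. -24. 103.  13.  54.  26.] tilt [ 0.001 -1.    -0.002]
 -> shift [0.0003 0.1254 0.0032] turn -0.0081 (deg -0.5 )
```

View pics/v1.png

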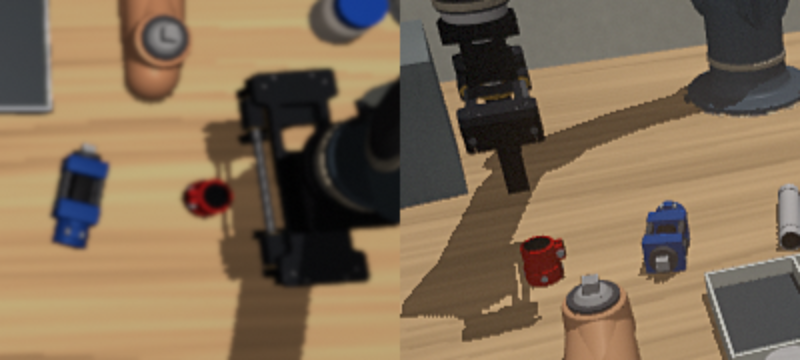

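The picture shows the open gripper above and right of the clamp (parallax). The clamp is untouched at top pixel (434,249), so I descend.

Emit:
{"method": "arm_command", "body": {"motion": [[0, 0.035, 0.003, 0], [0, 0.07, 0.003, 0], [0, 0.1, 0.003, 0], [0, 0.115, 0.003, 0], [0, 0.125, 0.003, 0], [0, 0.125, 0.003, 0], [0, 0.125, 0.003, 0]]}}

```text
time: 2.4
tcp_pos: [462.3, -371.1, 36.8]
tcp_rot: [[0.999, 0.002, -0.046], [0.046, -0.001, 0.999], [0.002, -1.0, -0.002]]
force: [-0.2, 0.6, -0.3]
opening: 86.9
```

```bash
python3 - <<'E'
from h import *
go(462,-372,35,3)
for n in("top","scene"):
    p,d=manip.camera(n);cv2.imwrite(f"pics/{n}2.png",p);np.save(f"pics/{n}2.npy",d)
p=np.hstack([cv2.imread("pics/top2.png")[160:300,350:500],cv2.imread("pics/scene2.png")[150:290,50:200]])
cv2.imwrite("pics/v2.png",cv2.resize(p,None,fx=2.6,fy=2.6))
E
```

```text
t 2.4 tcp [ 462.3 -371.1   36.8] jaw 2.6 open 86.9 F [-0.2  0.6 -0.3] q [ 50.  35. -21. 108.  18.  41.  21.] tilt [ 0.002 -1.    -0.002]
 -> shift [-0.0004  0.0018 -0.0009] turn -0.0066 (deg -0.4 )
```

View pics/v2.png

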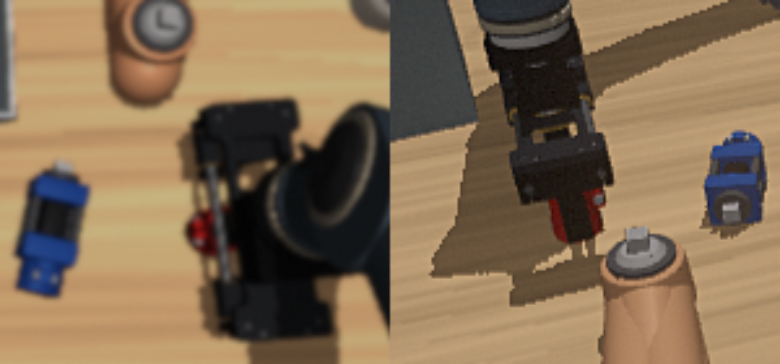

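The front finger stands centred over the clamp, with the lug clear to its right at about (600,200) in the crop. I close.

Emit:
{"method": "arm_command", "body": {"motion": [[0, 0.001, 0, 0], [0, 0.001, 0, 0], [0, 0.001, 0, 0], [0, 0.001, 0, 0], [0, 0.001, 0, 0], [0, 0.001, 0, 0], [0, 0.001, 0, 0], [0, 0.001, 0, 0]], "grip": 0.02}}

```text
time: 3.3
tcp_pos: [461.1, -370.4, 34.5]
tcp_rot: [[0.999, -0.001, -0.046], [0.046, 0.0, 0.999], [-0.001, -1.0, 0.0]]
force: [-0.9, 0.4, 1.1]
opening: 39.2
```

Emit:
{"method": "arm_command", "body": {"motion": [[0, 0, 0, 0], [0, 0, 0, 0], [0, -0.005, 0, 0], [0, -0.02, 0, 0], [0, -0.05, 0, 0], [0, -0.09, 0, 0], [0, -0.13, 0, 0], [0, -0.15, 0, 0]]}}

```text
time: 4.1
tcp_pos: [463.3, -371.0, 189.7]
tcp_rot: [[0.999, 0.006, -0.046], [0.046, -0.004, 0.999], [0.006, -1.0, -0.004]]
force: [0.3, 0.1, -1.7]
opening: 39.2
```

```bash
python3 - <<'E'
from h import *
x,y=BAY["clamp"];print(x,y)
go(x,y,190,-1.7)
for n in("top","scene"):
    p,d=manip.camera(n);cv2.imwrite(f"pics/{n}3.png",p);np.save(f"pics/{n}3.npy",d)
p=np.hstack([cv2.imread("pics/top3.png")[150:330,330:530],cv2.imread("pics/scene3.png")[100:280,50:250]])
cv2.imwrite("pics/v3.png",cv2.resize(p,None,fx=2,fy=2))
E
```

```text
649.8720659227228 -146.23133817862393
t 4.1 tcp [ 463.3 -371.   189.7] jaw 2.7 open 39.2 F [ 0.3  0.1 -1.7] q [ 54.  24. -25. 101.  12.  57.  27.] tilt [ 0.006 -1.    -0.004]
 -> shift [ 1.968e-01 -2.000e-04  2.159e-01] turn 0.0761 (deg 4.4 )
```

View pics/v3.png

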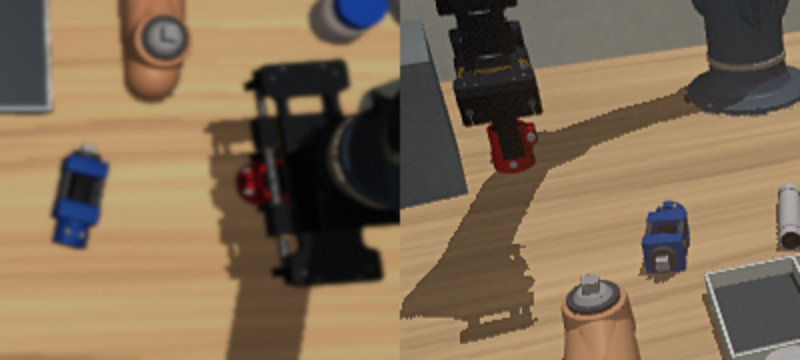

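Emit:
{"method": "arm_command", "body": {"motion": [[0.01, 0, 0.03, 0.01], [0.02, 0, 0.07, 0.02], [0.04, 0, 0.11, 0.04], [0.07, 0, 0.15, 0.06], [0.105, 0, 0.18, 0.076], [0.14, 0, 0.205, 0.076], [0.175, 0, 0.216, 0.076], [0.197, 0, 0.216, 0.076]]}}

```text
time: 5.0
tcp_pos: [649.9, -141.1, 183.2]
tcp_rot: [[1.0, -0.001, 0.024], [-0.024, 0.003, 1.0], [-0.001, -1.0, 0.003]]
force: [-0.1, -0.0, -1.6]
opening: 39.1
```

Emit:
{"method": "arm_command", "body": {"motion": [[0, 0, 0, 0], [0, 0.02, 0, 0], [0, 0.05, 0, 0], [0, 0.07, 0, 0], [0, 0.08, 0, 0], [0, 0.08, 0, 0]]}}

```text
time: 5.6
tcp_pos: [646.3, -145.8, 102.4]
tcp_rot: [[1.0, -0.005, 0.03], [-0.03, 0.001, 1.0], [-0.005, -1.0, 0.0]]
force: [-0.6, 0.8, -0.7]
opening: 39.5
```

```bash
python3 - <<'E'
from h import *
x,y=BAY["clamp"];print(x,y)
go(x,y,45,-1.7)
for n in("top","scene"):
    p,d=manip.camera(n);cv2.imwrite(f"pics/{n}4.png",p);np.save(f"pics/{n}4.npy",d)
p=np.hstack([cv2.imread("pics/top4.png")[80:260,250:450],cv2.imread("pics/scene4.png")[140:320,130:330]])
cv2.imwrite("pics/v4.png",cv2.resize(p,None,fx=2,fy=2))
E
```

```text
649.8720659227228 -146.23133817862393
t 5.6 tcp [ 646.3 -145.8  102.4] jaw -1.7 open 39.5 F [-0.6  0.8 -0.7] q [ 26.  36. -25.  95.  18.  53.  -7.] tilt [-0.005 -1.     0.   ]
 -> shift [ 0.0038  0.0573 -0.0003] turn -0.0007 (deg -0.0 )
```

View pics/v4.png

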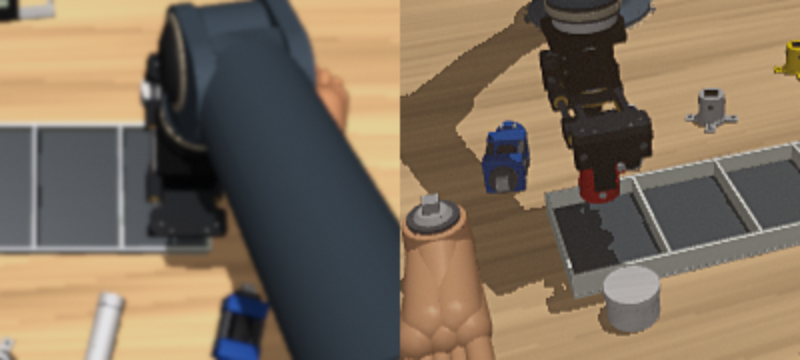

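Emit:
{"method": "arm_command", "body": {"motion": [[0.004, 0.02, 0, 0], [0.004, 0.04, 0, 0], [0.004, 0.05, 0, 0], [0.004, 0.055, 0, 0], [0.004, 0.057, 0, 0], [0.004, 0.059, 0, 0], [0.004, 0.059, 0, 0], [0.004, 0.059, 0, 0]]}}

```text
time: 6.5
tcp_pos: [652.7, -145.7, 46.2]
tcp_rot: [[1.0, 0.001, 0.03], [-0.03, -0.0, 1.0], [0.001, -1.0, -0.0]]
force: [0.8, 0.3, -1.7]
opening: 39.1
```

```bash
python3 - <<'E'
from h import *
x,y=BAY["clamp"];print(x,y)
go(x,y,43,-1.7)
E
```

```text
649.8720659227228 -146.23133817862393
t 6.5 tcp [ 652.7 -145.7   46.2] jaw -1.7 open 39.1 F [ 0.8  0.3 -1.7] q [ 25.  40. -24.  96.  20.  48.  -9.] tilt [ 0.001 -1.    -0.   ]
 -> shift [-0.0028  0.0032 -0.0006] turn -0.0003 (deg -0.0 )
```

Emit:
{"method": "arm_command", "body": {"motion": [[-0.002, 0.001, 0, 0], [-0.002, 0.002, 0, 0], [-0.002, 0.003, 0, 0], [-0.002, 0.0035, 0, 0], [-0.002, 0.0035, 0, 0]]}}

```text
time: 7.0
tcp_pos: [650.3, -145.7, 42.5]
tcp_rot: [[1.0, -0.0, 0.03], [-0.03, -0.0, 1.0], [-0.0, -1.0, -0.0]]
force: [-1.9, 0.0, 2.3]
opening: 39.4
```

Contact shows: the vertical force swung from −1.7 to +2.3 N at the expected height. Release, then rise.

Emit:
{"method": "arm_command", "body": {"motion": [[0, 0, 0, 0], [0, 0, 0, 0], [0, 0, 0, 0], [0, 0, 0, 0], [0, 0, 0, 0]], "grip": 0.07}}

```text
time: 7.5
tcp_pos: [650.3, -145.6, 41.9]
tcp_rot: [[1.0, -0.0, 0.03], [-0.03, 0.0, 1.0], [-0.0, -1.0, 0.0]]
force: [-0.0, -0.1, -0.2]
opening: 67.7
```

Emit:
{"method": "arm_command", "body": {"motion": [[0, -0.01, 0, 0], [0, -0.03, 0, 0], [0, -0.06, 0, 0], [0, -0.1, 0, 0], [0, -0.14, 0, 0], [0, -0.15, 0, 0], [0, -0.15, 0, 0]]}}

```text
time: 8.2
tcp_pos: [651.5, -145.6, 195.0]
tcp_rot: [[1.0, 0.005, 0.03], [-0.03, -0.001, 1.0], [0.005, -1.0, -0.001]]
force: [-0.1, 0.7, -0.4]
opening: 70.2
```

```bash
python3 - <<'E'
from h import *
go(463,-63.5,150,75-180)
for n in("top","scene"):
    p,d=manip.camera(n);cv2.imwrite(f"pics/{n}5.png",p);np.save(f"pics/{n}5.npy",d)
p=np.hstack([cv2.imread("pics/top5.png")[80:260,250:450],cv2.imread("pics/scene5.png")[140:320,130:330]])
cv2.imwrite("pics/v5.png",cv2.resize(p,None,fx=2,fy=2))
E
```

```text
t 8.2 tcp [ 651.5 -145.6  195. ] jaw -1.7 open 70.2 F [-0.1  0.7 -0.4] q [ 28.  31. -27.  91.  15.  62.  -5.] tilt [ 0.005 -1.    -0.001]
 -> shift [-0.1911  0.044   0.0764] turn -1.339 (deg -76.7 )
```

View pics/v5.png

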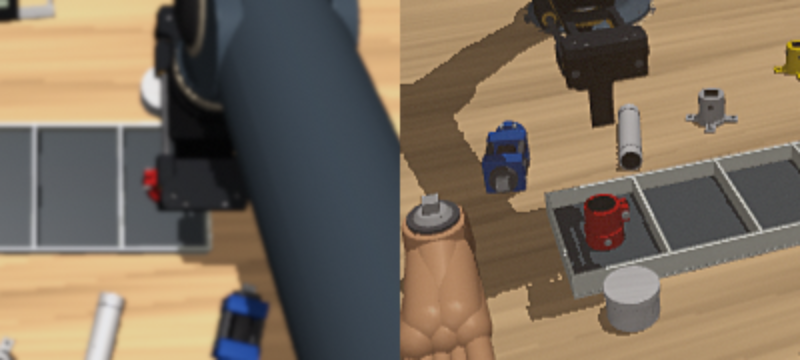

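```bash
python3 - <<'E'
from h import *
p=cv2.imread("pics/top0.png");d=np.load("pics/top0.npy");W=cloud("top",d)
m=(np.hypot(W[...,0]-462,W[...,1]+63)<90)&(W[...,2]>8)&(W[...,2]<36)&(d>0); m[:215]=0
m=m.astype(np.uint8);c=max(cv2.findContours(m,cv2.RETR_EXTERNAL,cv2.CHAIN_APPROX_NONE)[0],key=cv2.contourArea)
print(cv2.minAreaRect(ray("top",c[:,0],17)[:,:2].astype(np.float32)))
print(ray("top",[[300.2,252]],15))
p=cv2.imread("pics/scene0.png");d=np.load("pics/scene0.npy");W=cloud("scene",d)
m=(np.hypot(W[...,0]-462,W[...,1]+63)<70)&(W[...,2]>6)&(W[...,2]<36)&(d>0);r=cv2.minAreaRect(W[m][:,:2].astype(np.float32));print(r)
E
```

```text
((461.66485595703125, -64.18504333496094), (29.30584716796875, 121.7380599975586), 74.76395416259766)
[[461.22000728 -64.22280735  15.        ]]
((462.44189453125, -61.66590881347656), (28.833084106445312, 126.17194366455078), 73.87376403808594)
```

Emit:
{"method": "arm_command", "body": {"motion": [[-0.02, 0, 0.02, -0.13], [-0.05, 0, 0.04, -0.26], [-0.08, 0, 0.06, -0.4], [-0.11, 0, 0.07, -0.53], [-0.14, 0, 0.076, -0.66], [-0.17, 0, 0.076, -0.8], [-0.19, 0, 0.076, -0.93], [-0.19, 0, 0.076, -1.05]], "grip": 0.075}}

```text
time: 9.1
tcp_pos: [458.3, -64.1, 189.9]
tcp_rot: [[0.519, -0.006, -0.855], [0.855, -0.001, 0.519], [-0.004, -1.0, 0.005]]
force: [1.1, -0.3, -0.7]
opening: 74.5
```

```bash
python3 - <<'E'
from h import *
go(463,-63.5,110,75)
E
```

```text
t 9.1 tcp [458.3 -64.1 189.9] jaw 58.7 open 74.5 F [ 1.1 -0.3 -0.7] q [ 42.  15. -46. 117.  14.  54.  48.] tilt [-0.004 -1.     0.005]
 -> shift [ 0.0033  0.0799 -0.0041] turn -0.2837 (deg -16.3 )
```

Emit:
{"method": "arm_command", "body": {"motion": [[0.003, 0.02, -0.004, -0.14], [0.003, 0.05, -0.004, -0.27], [0.003, 0.08, -0.004, -0.284], [0.003, 0.11, -0.004, -0.284], [0.003, 0.12, -0.004, -0.284], [0.003, 0.12, -0.004, -0.284]]}}

```text
time: 9.7
tcp_pos: [465.8, -63.2, 70.1]
tcp_rot: [[0.263, -0.005, -0.965], [0.965, 0.001, 0.263], [-0.0, -1.0, 0.005]]
force: [0.0, -0.2, -0.6]
opening: 75.1
```

```bash
python3 - <<'E'
from h import *
go(462.5,-63.5,18,75)
for n in("top","scene"):
    p,d=manip.camera(n);cv2.imwrite(f"pics/{n}6.png",p);np.save(f"pics/{n}6.npy",d)
p=np.hstack([cv2.imread("pics/top6.png")[160:340,220:420],cv2.imread("pics/scene6.png")[100:280,150:350]])
cv2.imwrite("pics/v6.png",cv2.resize(p,None,fx=2,fy=2))
E
```

```text
t 9.7 tcp [465.8 -63.2  70.1] jaw 74.8 open 75.1 F [ 0.  -0.2 -0.6] q [ 36.  27. -42. 122.  28.  41.  51.] tilt [-0.    -1.     0.005]
 -> shift [-0.0012  0.0521  0.0028] turn -0.0043 (deg -0.2 )
```

View pics/v6.png

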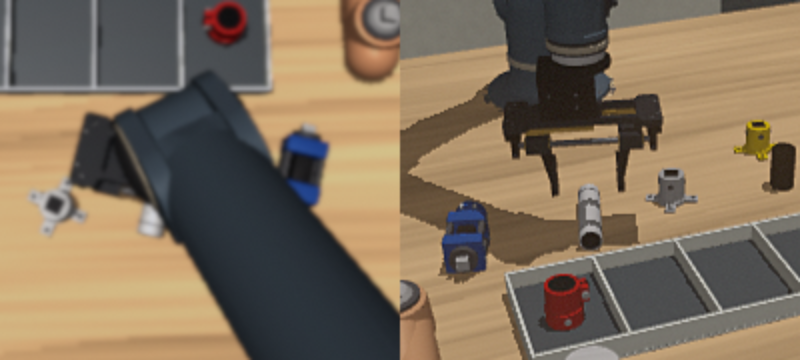

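The jaws straddle the tube, and the clamp stands in its bay at about (365,172) in the top picture. I descend and close.

Emit:
{"method": "arm_command", "body": {"motion": [[0, 0.02, 0.003, 0], [0, 0.04, 0.003, 0], [0, 0.048, 0.003, 0], [0, 0.051, 0.003, 0], [0, 0.051, 0.003, 0], [0, 0.051, 0.003, 0]]}}

```text
time: 10.4
tcp_pos: [465.6, -62.7, 21.9]
tcp_rot: [[0.264, 0.002, -0.965], [0.965, -0.0, 0.264], [0.0, -1.0, -0.002]]
force: [0.6, 0.4, 0.4]
opening: 74.8
```

```bash
python3 - <<'E'
from h import *
go(462.5,-63.5,18,75)
E
```

```text
t 10.4 tcp [465.6 -62.7  21.9] jaw 74.7 open 74.8 F [0.6 0.4 0.4] q [ 32.  32. -37. 124.  34.  35.  46.] tilt [ 0.    -1.    -0.002]
 -> shift [-0.0016  0.0039  0.0028] turn -0.005 (deg -0.3 )
```

Emit:
{"method": "arm_command", "body": {"motion": [[-0.001, 0.003, 0.003, 0], [-0.001, 0.003, 0.003, 0], [-0.001, 0.003, 0.003, 0], [-0.001, 0.003, 0.003, 0], [-0.001, 0.003, 0.003, 0], [-0.001, 0.003, 0.003, 0], [-0.001, 0.003, 0.003, 0], [-0.001, 0.003, 0.003, 0]], "grip": 0.015}}

```text
time: 11.2
tcp_pos: [461.7, -62.8, 18.1]
tcp_rot: [[0.264, 0.0, -0.965], [0.965, 0.0, 0.264], [0.0, -1.0, -0.0]]
force: [0.6, -0.4, -0.6]
opening: 29.2
```

Emit:
{"method": "arm_command", "body": {"motion": [[0, 0, 0, 0], [0, 0, 0, 0], [0, -0.005, 0, 0], [0, -0.02, 0, 0], [0, -0.05, 0, 0], [0, -0.09, 0, 0], [0, -0.12, 0, 0], [0, -0.12, 0, 0]]}}

```text
time: 12.0
tcp_pos: [464.2, -62.8, 141.8]
tcp_rot: [[0.264, 0.008, -0.965], [0.965, -0.002, 0.264], [0.0, -1.0, -0.008]]
force: [0.9, 1.1, -0.8]
opening: 29.0
```

```bash
python3 - <<'E'
from h import *
x,y=BAY["tube"];print(x,y)
go(x,y,110,88.3)
for n in("top","scene"):
    p,d=manip.camera(n);cv2.imwrite(f"pics/{n}7.png",p);np.save(f"pics/{n}7.npy",d)
p=np.hstack([cv2.imread("pics/top7.png")[160:340,220:420],cv2.imread("pics/scene7.png")[100:280,150:350]])
cv2.imwrite("pics/v7.png",cv2.resize(p,None,fx=2,fy=2))
E
```

```text
652.9573553075743 -42.277112726207974
t 12.0 tcp [464.2 -62.8 141.8] jaw 74.7 open 29.0 F [ 0.9  1.1 -0.8] q [ 42.  21. -47. 119.  21.  48.  57.] tilt [ 0.    -1.    -0.008]
 -> shift [ 0.0697  0.0332 -0.1764] turn -0.2374 (deg -13.6 )
```

View pics/v7.png

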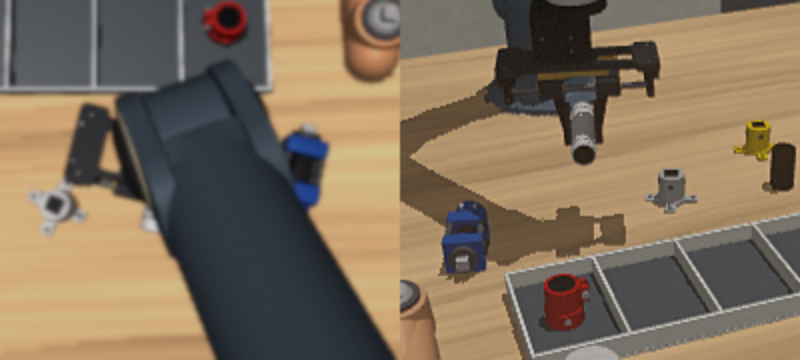

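Emit:
{"method": "arm_command", "body": {"motion": [[0.01, 0, -0.03, -0.1], [0.025, 0, -0.07, -0.18], [0.045, 0, -0.11, -0.237], [0.06, 0, -0.15, -0.237], [0.07, 0.01, -0.176, -0.237], [0.07, 0.03, -0.176, -0.237], [0.07, 0.05, -0.176, -0.237], [0.07, 0.05, -0.176, -0.237]]}}

```text
time: 12.9
tcp_pos: [646.4, -42.0, 82.7]
tcp_rot: [[0.029, -0.01, -1.0], [1.0, -0.0, 0.029], [-0.0, -1.0, 0.01]]
force: [-0.2, 0.4, -1.8]
opening: 29.5
```

```bash
python3 - <<'E'
from h import *
x,y=BAY["tube"];print(x,y)
go(x,y,27,88.3)
for n in("top","scene"):
    p,d=manip.camera(n);cv2.imwrite(f"pics/{n}8.png",p);np.save(f"pics/{n}8.npy",d)
p=np.hstack([cv2.imread("pics/top8.png")[80:260,220:420],cv2.imread("pics/scene8.png")[100:280,150:350]])
cv2.imwrite("pics/v8.png",cv2.resize(p,None,fx=2,fy=2))
E
```

```text
652.9573553075743 -42.277112726207974
t 12.9 tcp [646.4 -42.   82.7] jaw 88.3 open 29.5 F [-0.2  0.4 -1.8] q [ 29.  41. -42.  97.  32.  55.  62.] tilt [-0.   -1.    0.01]
 -> shift [-0.0001  0.0556 -0.0072] turn 0.0008 (deg 0.0 )
```

View pics/v8.png

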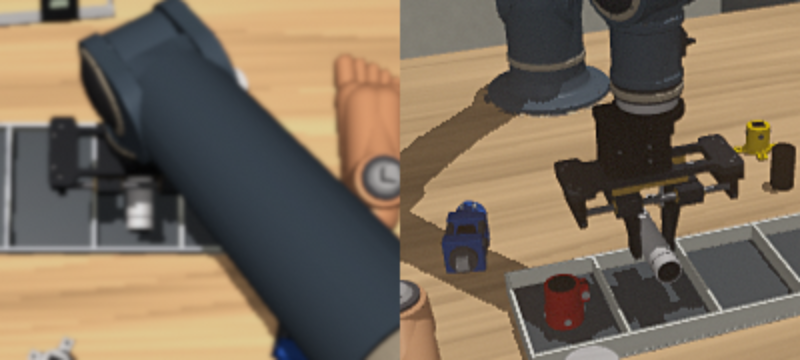

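Emit:
{"method": "arm_command", "body": {"motion": [[0, 0.02, -0.005, 0], [0, 0.04, -0.005, 0], [0, 0.05, -0.005, 0], [0, 0.053, -0.005, 0], [0, 0.054, -0.005, 0], [0, 0.054, -0.005, 0], [0, 0.054, -0.005, 0]]}}

```text
time: 13.7
tcp_pos: [655.4, -41.8, 35.0]
tcp_rot: [[0.03, 0.002, -1.0], [1.0, -0.0, 0.03], [-0.0, -1.0, -0.002]]
force: [0.2, 0.8, -1.0]
opening: 29.3
```

```bash
python3 - <<'E'
from h import *
x,y=BAY["tube"]
go(x,y,26,88.3)
E
```

```text
t 13.7 tcp [655.4 -41.8  35. ] jaw 88.3 open 29.3 F [ 0.2  0.8 -1. ] q [ 27.  44. -40.  98.  35.  51.  60.] tilt [-0.    -1.    -0.002]
 -> shift [-0.0005  0.009   0.0025] turn -0.0001 (deg -0.0 )
```

Emit:
{"method": "arm_command", "body": {"motion": [[0, 0.004, 0.002, 0], [0, 0.006, 0.002, 0], [0, 0.0075, 0.002, 0], [0, 0.0085, 0.002, 0], [0, 0.0095, 0.002, 0], [0, 0.0095, 0.002, 0], [0, 0.0095, 0.002, 0]]}}

```text
time: 14.4
tcp_pos: [652.7, -41.9, 26.1]
tcp_rot: [[0.03, -0.0, -1.0], [1.0, -0.001, 0.03], [-0.001, -1.0, 0.0]]
force: [-4.3, -0.8, 8.1]
opening: 29.4
```

Contact is 8 N up at the expected height. I release with a modest opening, because the dividers are close, and rise.

Emit:
{"method": "arm_command", "body": {"motion": [[0, -0.0005, 0, 0], [0, -0.0005, 0, 0], [0, -0.0005, 0, 0], [0, -0.0005, 0, 0], [0, -0.0005, 0, 0]], "grip": 0.05}}

```text
time: 14.9
tcp_pos: [652.8, -41.8, 24.8]
tcp_rot: [[0.03, -0.0, -1.0], [1.0, 0.0, 0.03], [0.0, -1.0, 0.0]]
force: [0.4, -0.1, -0.6]
opening: 49.4
```

Emit:
{"method": "arm_command", "body": {"motion": [[0, -0.01, 0, 0], [0, -0.03, 0, 0], [0, -0.06, 0, 0], [0, -0.1, 0, 0], [0, -0.14, 0, 0], [0, -0.16, 0, 0], [0, -0.16, 0, 0]]}}

```text
time: 15.6
tcp_pos: [654.9, -41.1, 189.7]
tcp_rot: [[0.03, 0.008, -1.0], [1.0, -0.0, 0.03], [0.0, -1.0, -0.008]]
force: [0.8, 0.4, -0.6]
opening: 50.5
```

```bash
python3 - <<'E'
from h import *
go(465,-222,130,74.7)
for n in("top","scene"):
    p,d=manip.camera(n);cv2.imwrite(f"pics/{n}9.png",p);np.save(f"pics/{n}9.npy",d)
p=np.hstack([cv2.imread("pics/top9.png")[80:280,220:420],cv2.imread("pics/scene9.png")[100:300,150:350]])
cv2.imwrite("pics/v9.png",cv2.resize(p,None,fx=2,fy=2))
E
```

```text
t 15.6 tcp [654.9 -41.1 189.7] jaw 88.3 open 50.5 F [ 0.8  0.4 -0.6] q [ 31.  35. -46.  92.  27.  65.  66.] tilt [ 0.    -1.    -0.008]
 -> shift [-0.1865  0.0583  0.1849] turn 0.2373 (deg 13.6 )
```

View pics/v9.png

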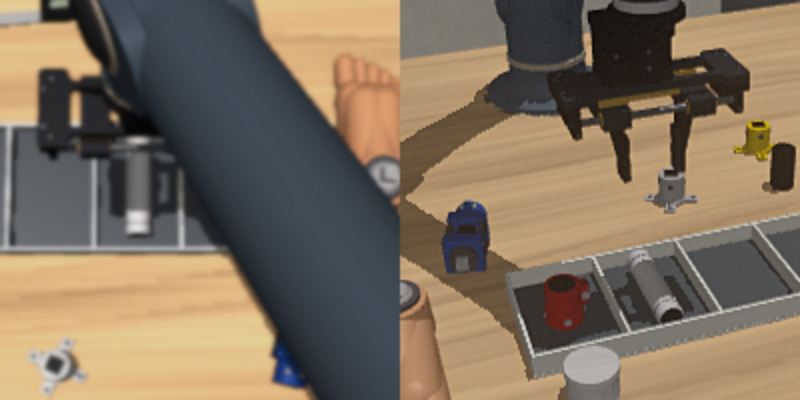

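Emit:
{"method": "arm_command", "body": {"motion": [[-0.02, 0, 0.03, 0.1], [-0.05, 0, 0.06, 0.2], [-0.085, 0, 0.1, 0.237], [-0.12, 0, 0.135, 0.237], [-0.15, 0, 0.165, 0.237], [-0.175, 0.02, 0.182, 0.237], [-0.187, 0.05, 0.182, 0.237], [-0.187, 0.07, 0.182, 0.237]], "grip": 0.08}}

```text
time: 16.5
tcp_pos: [462.2, -225.9, 112.0]
tcp_rot: [[0.269, -0.005, -0.963], [0.963, 0.001, 0.269], [-0.001, -1.0, 0.005]]
force: [0.2, -0.1, -0.3]
opening: 79.8
```

```bash
python3 - <<'E'
from h import *
go(467.5,-223,22,74.7)
for n in("top","scene"):
    p,d=manip.camera(n);cv2.imwrite(f"pics/{n}10.png",p);np.save(f"pics/{n}10.npy",d)
p=np.hstack([cv2.imread("pics/top10.png")[130:310,300:500],cv2.imread("pics/scene10.png")[80:260,80:280]])
cv2.imwrite("pics/v10.png",cv2.resize(p,None,fx=2,fy=2))
E
```

```text
t 16.5 tcp [ 462.2 -225.9  112. ] jaw 74.4 open 79.8 F [ 0.2 -0.1 -0.3] q [ 55.  27. -43. 115.  24.  48.  73.] tilt [-0.001 -1.     0.005]
 -> shift [ 0.0043  0.09   -0.0048] turn -0.0049 (deg -0.3 )
```

View pics/v10.png

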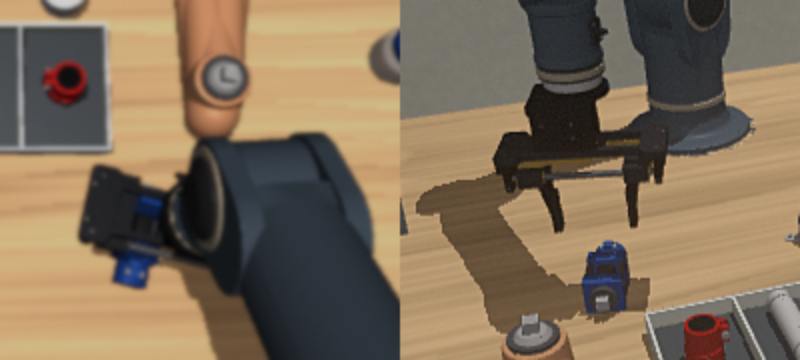

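Emit:
{"method": "arm_command", "body": {"motion": [[0.004, 0.01, -0.004, 0], [0.004, 0.03, -0.004, 0], [0.004, 0.05, -0.003, 0], [0.004, 0.07, -0.002, 0], [0.004, 0.08, -0.002, 0], [0.004, 0.085, -0.002, 0], [0.004, 0.085, -0.002, 0]]}}

```text
time: 17.3
tcp_pos: [468.8, -219.6, 30.1]
tcp_rot: [[0.263, 0.0, -0.965], [0.965, 0.0, 0.263], [0.0, -1.0, -0.0]]
force: [0.1, -0.6, 0.5]
opening: 79.9
```

```bash
python3 - <<'E'
from h import *
go(467.5,-223,22,74.7)
for n in("top","scene"):
    p,d=manip.camera(n);cv2.imwrite(f"pics/{n}11.png",p);np.save(f"pics/{n}11.npy",d)
p=np.hstack([cv2.imread("pics/top11.png")[130:310,300:500],cv2.imread("pics/scene11.png")[80:260,80:280]])
cv2.imwrite("pics/v11.png",cv2.resize(p,None,fx=2,fy=2))
E
```

```text
t 17.3 tcp [ 468.8 -219.6   30.1] jaw 74.8 open 79.9 F [ 0.1 -0.6  0.5] q [ 49.  34. -37. 117.  32.  39.  66.] tilt [ 0. -1. -0.]
 -> shift [-0.0036  0.0081  0.0003] turn 0.001 (deg 0.1 )
```

View pics/v11.png

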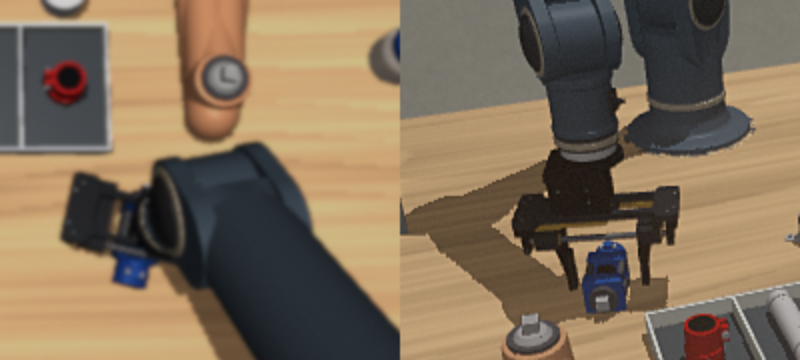

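The jaws straddle the knee block. I go 8 mm further down and close.

Emit:
{"method": "arm_command", "body": {"motion": [[-0.003, 0.004, 0, 0], [-0.003, 0.008, 0, 0], [-0.003, 0.008, 0, 0]]}}

```text
time: 17.7
tcp_pos: [467.1, -223.2, 21.7]
tcp_rot: [[0.264, -0.001, -0.964], [0.964, -0.0, 0.264], [-0.0, -1.0, 0.001]]
force: [0.4, -0.3, -0.8]
opening: 80.1
```

Emit:
{"method": "arm_command", "body": {"motion": [[0, 0, 0, 0], [0, 0, 0, 0], [0, 0, 0, 0], [0, 0, 0, 0], [0, 0, 0, 0], [0, 0, 0, 0], [0, 0, 0, 0], [0, 0, 0, 0]], "grip": 0.03}}

```text
time: 18.5
tcp_pos: [467.6, -222.9, 22.1]
tcp_rot: [[0.264, 0.0, -0.965], [0.965, -0.0, 0.264], [-0.0, -1.0, -0.0]]
force: [-0.7, 0.0, 0.9]
opening: 47.8
```

Emit:
{"method": "arm_command", "body": {"motion": [[0, 0, 0, 0], [0, -0.005, 0, 0], [0, -0.02, 0, 0], [0, -0.04, 0, 0], [0, -0.07, 0, 0], [0, -0.1, 0, 0], [0, -0.12, 0, 0], [0, -0.12, 0, 0]]}}

```text
time: 19.3
tcp_pos: [469.3, -223.2, 145.2]
tcp_rot: [[0.264, 0.006, -0.965], [0.965, -0.003, 0.264], [-0.001, -1.0, -0.006]]
force: [1.8, -0.6, -5.2]
opening: 47.6
```

```bash
python3 - <<'E'
from h import *
x,y=BAY["knee"];print(x,y)
go(x,y,140,88.3)
for n in("top","scene"):
    p,d=manip.camera(n);cv2.imwrite(f"pics/{n}12.png",p);np.save(f"pics/{n}12.npy",d)
p=np.hstack([cv2.imread("pics/top12.png")[130:310,300:500],cv2.imread("pics/scene12.png")[80:260,80:280]])
cv2.imwrite("pics/v12.png",cv2.resize(p,None,fx=2,fy=2))
E
```

```text
656.0426446924257 61.677112726207966
t 19.3 tcp [ 469.3 -223.2  145.2] jaw 74.7 open 47.6 F [ 1.8 -0.6 -5.2] q [ 56.  25. -45. 113.  22.  51.  75.] tilt [-0.001 -1.    -0.006]
 -> shift [ 0.3241  0.0054 -0.105 ] turn -0.2372 (deg -13.6 )
```

View pics/v12.png

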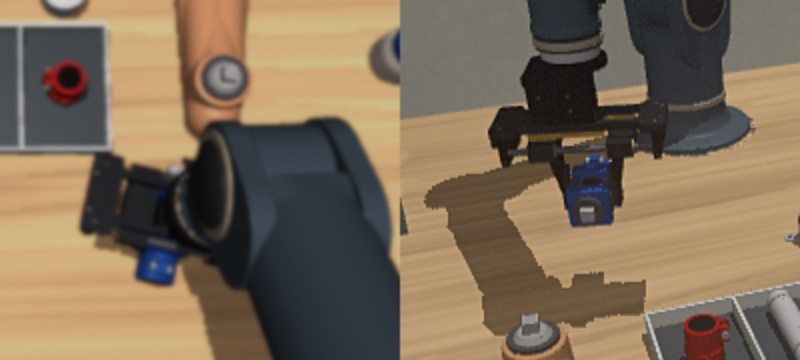

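Emit:
{"method": "arm_command", "body": {"motion": [[0.03, 0, -0.005, 0], [0.07, 0, -0.015, -0.05], [0.115, 0, -0.03, -0.1], [0.16, 0, -0.045, -0.16], [0.205, 0, -0.06, -0.2], [0.25, 0, -0.08, -0.237], [0.29, 0, -0.095, -0.237], [0.32, 0, -0.105, -0.237]]}}

```text
time: 20.2
tcp_pos: [653.1, 61.2, 139.5]
tcp_rot: [[0.027, -0.003, -1.0], [1.0, 0.001, 0.027], [0.001, -1.0, 0.003]]
force: [-0.6, 0.0, -4.9]
opening: 47.7
```

Emit:
{"method": "arm_command", "body": {"motion": [[0, 0, 0, 0], [0, 0.01, 0, 0], [0, 0.03, 0, 0], [0, 0.05, 0, 0], [0, 0.06, 0, 0], [0, 0.06, 0, 0], [0, 0.06, 0, 0]]}}

```text
time: 20.9
tcp_pos: [653.1, 57.5, 81.9]
tcp_rot: [[0.031, -0.0, -1.0], [1.0, -0.0, 0.031], [-0.0, -1.0, 0.0]]
force: [-0.3, 0.0, -5.1]
opening: 47.8
```

```bash
python3 - <<'E'
from h import *
x,y=BAY["knee"];print(x,y)
go(x,y,31,88.3)
for n in("top","scene"):
    p,d=manip.camera(n);cv2.imwrite(f"pics/{n}13.png",p);np.save(f"pics/{n}13.npy",d)
p=np.hstack([cv2.imread("pics/top13.png")[80:260,180:380],cv2.imread("pics/scene13.png")[100:280,200:400]])
cv2.imwrite("pics/v13.png",cv2.resize(p,None,fx=2,fy=2))
E
```

```text
656.0426446924257 61.677112726207966
t 20.9 tcp [653.1  57.5  81.9] jaw 88.3 open 47.8 F [-0.3  0.  -5.1] q [ 20.  41. -42.  97.  33.  55.  53.] tilt [-0. -1.  0.]
 -> shift [ 0.0043  0.0509 -0.0028] turn -0.0008 (deg -0.0 )
```

View pics/v13.png

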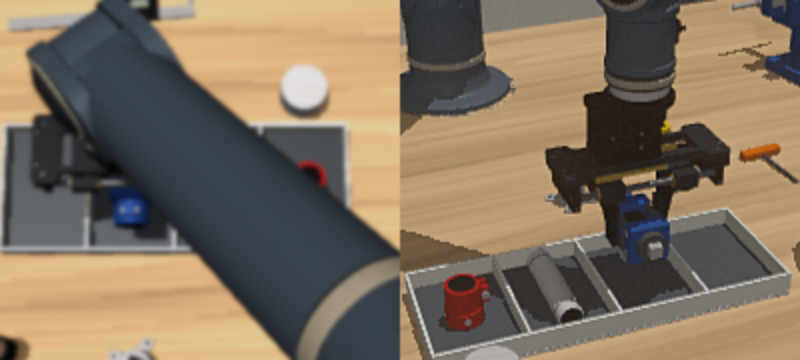

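Emit:
{"method": "arm_command", "body": {"motion": [[0.004, 0.015, -0.002, 0], [0.004, 0.03, -0.002, 0], [0.004, 0.04, -0.002, 0], [0.004, 0.045, -0.002, 0], [0.004, 0.047, -0.002, 0], [0.004, 0.047, -0.002, 0], [0.004, 0.047, -0.002, 0]]}}

```text
time: 21.7
tcp_pos: [655.7, 62.2, 35.5]
tcp_rot: [[0.03, 0.001, -1.0], [1.0, 0.0, 0.03], [0.0, -1.0, -0.001]]
force: [-0.3, -0.6, -4.6]
opening: 47.4
```

```bash
python3 - <<'E'
from h import *
x,y=BAY["knee"];print(x,y)
go(x,y,30,88.3)
E
```

```text
656.0426446924257 61.677112726207966
t 21.7 tcp [655.7  62.2  35.5] jaw 88.3 open 47.4 F [-0.3 -0.6 -4.6] q [ 18.  44. -40.  98.  35.  51.  51.] tilt [ 0.    -1.    -0.001]
 -> shift [-0.0005  0.0055 -0.0004] turn -0.0002 (deg -0.0 )
```

Emit:
{"method": "arm_command", "body": {"motion": [[0, 0.002, 0, 0], [0, 0.0035, 0, 0], [0, 0.0045, 0, 0], [0, 0.0055, 0, 0], [0, 0.006, 0, 0], [0, 0.006, 0, 0]]}}

```text
time: 22.3
tcp_pos: [655.3, 62.0, 30.2]
tcp_rot: [[0.03, 0.0, -1.0], [1.0, -0.001, 0.03], [-0.001, -1.0, -0.0]]
force: [-4.2, -2.1, 4.5]
opening: 47.8
```

Contact: −4.6 became +4.5 N at TCP z = 30, as expected. Release with a small opening, then rise.

Emit:
{"method": "arm_command", "body": {"motion": [[0, 0, 0, 0], [0, 0, 0, 0], [0, 0, 0, 0], [0, 0, 0, 0]], "grip": 0.058}}

```text
time: 22.7
tcp_pos: [655.6, 62.3, 29.0]
tcp_rot: [[0.03, 0.001, -1.0], [1.0, 0.0, 0.03], [0.0, -1.0, -0.001]]
force: [-0.2, -0.5, -0.6]
opening: 57.5
```

Emit:
{"method": "arm_command", "body": {"motion": [[0, -0.01, 0, 0], [0, -0.03, 0, 0], [0, -0.06, 0, 0], [0, -0.1, 0, 0], [0, -0.14, 0, 0], [0, -0.16, 0, 0], [0, -0.16, 0, 0]]}}

```text
time: 23.4
tcp_pos: [657.3, 63.2, 193.8]
tcp_rot: [[0.03, 0.008, -1.0], [1.0, 0.001, 0.03], [0.001, -1.0, -0.008]]
force: [-0.0, 0.3, -0.1]
opening: 58.2
```

```bash
python3 - <<'E'
from h import *
go(441,59.3,130,20)
for n in("top","scene"):
    p,d=manip.camera(n);cv2.imwrite(f"pics/{n}14.png",p);np.save(f"pics/{n}14.npy",d)
p=np.hstack([cv2.imread("pics/top14.png")[100:280,180:380],cv2.imread("pics/scene14.png")[100:280,200:400]])
cv2.imwrite("pics/v14.png",cv2.resize(p,None,fx=2,fy=2))
E
```

```text
t 23.4 tcp [657.3  63.2 193.8] jaw 88.3 open 58.2 F [-0.   0.3 -0.1] q [ 22.  35. -46.  91.  27.  65.  57.] tilt [ 0.001 -1.    -0.008]
 -> shift [-0.0104  0.0621  0.2166] turn 1.1921 (deg 68.3 )
```

View pics/v14.png

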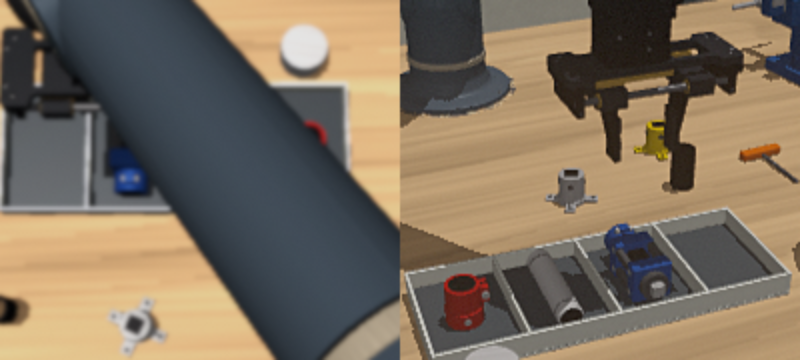

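Emit:
{"method": "arm_command", "body": {"motion": [[0, 0, 0.02, 0.14], [0, 0, 0.05, 0.28], [-0.003, 0, 0.09, 0.42], [-0.006, 0, 0.13, 0.56], [-0.01, 0, 0.165, 0.7], [-0.01, 0.01, 0.195, 0.84], [-0.01, 0.03, 0.215, 0.98], [-0.01, 0.05, 0.215, 1.12]], "grip": 0.08}}

```text
time: 24.3
tcp_pos: [436.1, 57.5, 137.4]
tcp_rot: [[0.915, -0.004, -0.404], [0.404, -0.003, 0.915], [-0.004, -1.0, -0.001]]
force: [1.0, -0.2, -0.2]
opening: 79.9
```

```bash
python3 - <<'E'
from h import *
go(441,59.3,80,20)
E
```

```text
t 24.3 tcp [436.1  57.5 137.4] jaw 23.8 open 79.9 F [ 1.  -0.2 -0.2] q [ 20.  16. -38. 123.  14.  45.  -3.] tilt [-0.004 -1.    -0.001]
 -> shift [ 0.0054  0.0573 -0.0003] turn 0.0667 (deg 3.8 )
```

Emit:
{"method": "arm_command", "body": {"motion": [[0.004, 0.02, 0, 0.067], [0.004, 0.04, 0, 0.067], [0.004, 0.05, 0, 0.067], [0.004, 0.057, 0, 0.067], [0.004, 0.057, 0, 0.067]]}}

```text
time: 24.8
tcp_pos: [443.0, 60.0, 81.1]
tcp_rot: [[0.938, -0.002, -0.347], [0.347, -0.0, 0.938], [-0.002, -1.0, 0.001]]
force: [-0.4, 0.8, 0.5]
opening: 80.3
```

```bash
python3 - <<'E'
from h import *
go(441,59.3,25,20)
for n in("top","scene"):
    p,d=manip.camera(n);cv2.imwrite(f"pics/{n}15.png",p);np.save(f"pics/{n}15.npy",d)
p=np.hstack([cv2.imread("pics/top15.png")[130:310,180:380],cv2.imread("pics/scene15.png")[80:260,200:400]])
cv2.imwrite("pics/v15.png",cv2.resize(p,None,fx=2,fy=2))
E
```

```text
t 24.8 tcp [443.   60.   81.1] jaw 20.3 open 80.3 F [-0.4  0.8  0.5] q [ 15.  22. -34. 125.  20.  39. -12.] tilt [-0.002 -1.     0.001]
 -> shift [-0.002   0.0561  0.    ] turn 0.0052 (deg 0.3 )
```

View pics/v15.png

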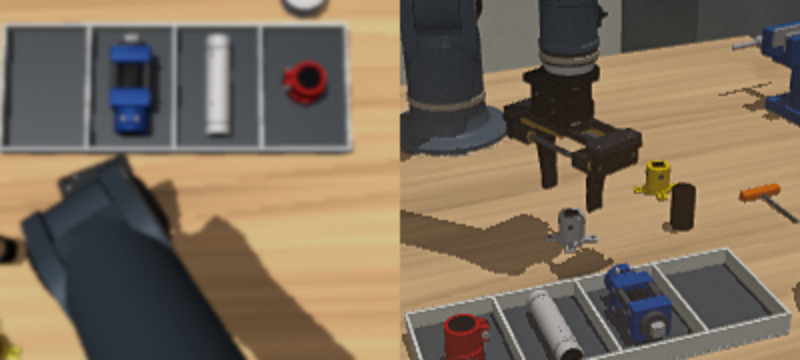

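The top view shows the knee, tube and clamp centred in their bays, and the jaws straddle the adapter hub at about (570,220) in the crop. I descend.

Emit:
{"method": "arm_command", "body": {"motion": [[-0.002, 0.02, 0, 0], [-0.002, 0.04, 0, 0], [-0.002, 0.05, 0, 0], [-0.002, 0.054, 0, 0], [-0.002, 0.054, 0, 0], [-0.002, 0.054, 0, 0]]}}

```text
time: 25.5
tcp_pos: [442.5, 59.6, 28.7]
tcp_rot: [[0.938, 0.001, -0.347], [0.347, 0.0, 0.938], [0.001, -1.0, -0.0]]
force: [0.3, -0.6, -0.1]
opening: 79.9
```

```bash
python3 - <<'E'
from h import *
go(441,59.3,25,20)
for n in("top","scene"):
    p,d=manip.camera(n);cv2.imwrite(f"pics/{n}16.png",p);np.save(f"pics/{n}16.npy",d)
p=np.hstack([cv2.imread("pics/top16.png")[130:310,180:380],cv2.imread("pics/scene16.png")[100:280,200:400]])
cv2.imwrite("pics/v16.png",cv2.resize(p,None,fx=2,fy=2))
E
```

```text
t 25.5 tcp [442.5  59.6  28.7] jaw 20.3 open 79.9 F [ 0.3 -0.6 -0.1] q [ 11.  27. -30. 127.  26.  32. -18.] tilt [ 0.001 -1.    -0.   ]
 -> shift [-0.0015  0.0037  0.0002] turn 0.005 (deg 0.3 )
```

View pics/v16.png

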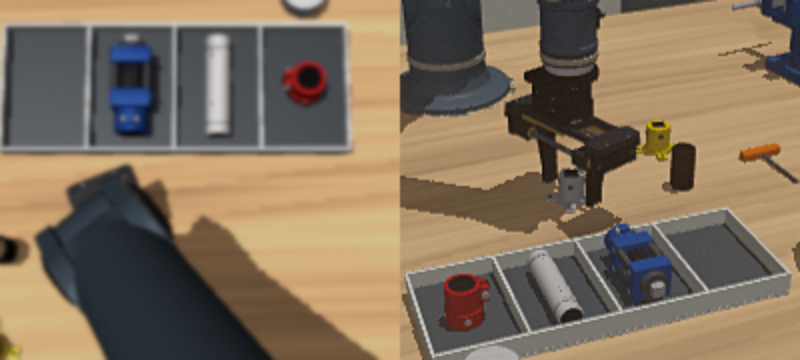

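Emit:
{"method": "arm_command", "body": {"motion": [[0, 0.003, 0, 0], [0, 0.003, 0, 0], [0, 0.003, 0, 0], [0, 0.003, 0, 0], [0, 0.003, 0, 0], [0, 0.003, 0, 0], [0, 0.003, 0, 0], [0, 0.003, 0, 0]], "grip": 0.02}}

```text
time: 26.4
tcp_pos: [441.7, 59.3, 25.0]
tcp_rot: [[0.938, -0.0, -0.347], [0.347, -0.0, 0.938], [-0.0, -1.0, -0.0]]
force: [0.0, -0.7, 1.2]
opening: 35.5
```

Emit:
{"method": "arm_command", "body": {"motion": [[0, 0, 0, 0], [0, 0, 0, 0], [0, -0.005, 0, 0], [0, -0.02, 0, 0], [0, -0.05, 0, 0], [0, -0.09, 0, 0], [0, -0.13, 0, 0], [0, -0.13, 0, 0]]}}

```text
time: 27.2
tcp_pos: [445.4, 60.5, 159.8]
tcp_rot: [[0.938, 0.011, -0.346], [0.346, 0.001, 0.938], [0.011, -1.0, -0.003]]
force: [0.2, -0.4, -1.1]
opening: 35.1
```

```bash
python3 - <<'E'
from h import *
x,y=BAY["adapter"];print(x,y)
go(x,y,150,8)
for n in("top","scene"):
    p,d=manip.camera(n);cv2.imwrite(f"pics/{n}17.png",p);np.save(f"pics/{n}17.npy",d)
p=np.hstack([cv2.imread("pics/top17.png")[130:310,180:380],cv2.imread("pics/scene17.png")[80:260,200:400]])
cv2.imwrite("pics/v17.png",cv2.resize(p,None,fx=2,fy=2))
d=np.load("pics/scene0.npy");W=cloud("scene",d)
m=(np.hypot(W[...,0]-664,W[...,1]-345)<110)
for z in (5,50,100,150): 
    X=W[m&(abs(W[...,2]-z)<6)]; print("socket z",z,"min y",X[:,1].min().round(0) if len(X) else None)
E
```

```text
659.1279340772772 165.6313381786239
t 27.2 tcp [445.4  60.5 159.8] jaw 20.3 open 35.1 F [ 0.2 -0.4 -1.1] q [ 21.  15. -39. 121.  13.  48.  -5.] tilt [ 0.011 -1.    -0.003]
 -> shift [0.2368 0.0123 0.0247] turn 0.214 (deg 12.3 )
socket z 5 min y 245.0
socket z 50 min y 266.0
socket z 100 min y 275.0
socket z 150 min y 287.0
```

View pics/v17.png

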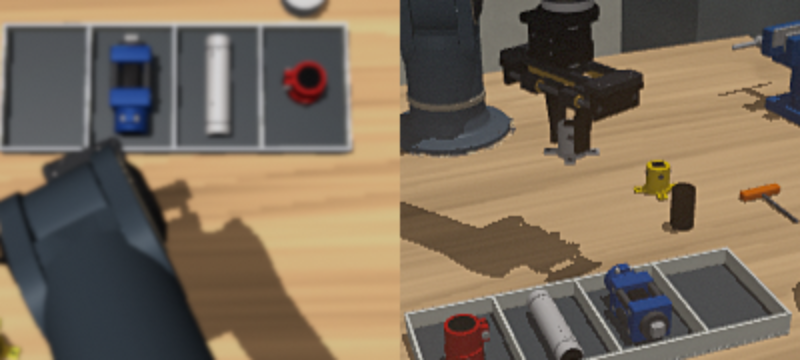

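Emit:
{"method": "arm_command", "body": {"motion": [[0.03, 0, 0.003, 0.05], [0.07, 0, 0.006, 0.1], [0.11, 0, 0.01, 0.16], [0.15, 0, 0.015, 0.214], [0.19, 0, 0.02, 0.214], [0.22, 0, 0.025, 0.214], [0.237, 0, 0.025, 0.214], [0.237, 0, 0.025, 0.214]]}}

```text
time: 28.1
tcp_pos: [655.9, 166.1, 151.7]
tcp_rot: [[0.99, -0.003, -0.141], [0.141, 0.0, 0.99], [-0.003, -1.0, 0.001]]
force: [-0.2, -1.0, -1.7]
opening: 35.8
```

Emit:
{"method": "arm_command", "body": {"motion": [[0, 0.015, 0, 0], [0, 0.035, 0, 0], [0, 0.055, 0, 0], [0, 0.07, 0, 0], [0, 0.075, 0, 0], [0, 0.075, 0, 0]]}}

```text
time: 28.7
tcp_pos: [654.5, 164.5, 78.8]
tcp_rot: [[0.99, -0.002, -0.14], [0.14, -0.001, 0.99], [-0.002, -1.0, -0.001]]
force: [0.6, -0.2, -1.4]
opening: 35.4
```

```bash
python3 - <<'E'
from h import *
x,y=BAY["adapter"];print(x,y)
go(x,y,34,8)
for n in("top","scene"):
    p,d=manip.camera(n);cv2.imwrite(f"pics/{n}18.png",p);np.save(f"pics/{n}18.npy",d)
p=np.hstack([cv2.imread("pics/top18.png")[80:260,100:300],cv2.imread("pics/scene18.png")[100:280,270:470]])
cv2.imwrite("pics/v18.png",cv2.resize(p,None,fx=2,fy=2))
E
```

```text
659.1279340772772 165.6313381786239
t 28.7 tcp [654.5 164.5  78.8] jaw 8.0 open 35.4 F [ 0.6 -0.2 -1.4] q [  2.  39. -29.  94.  23.  53. -28.] tilt [-0.002 -1.    -0.001]
 -> shift [0.0049 0.0447 0.0005] turn 0.0004 (deg 0.0 )
```

View pics/v18.png

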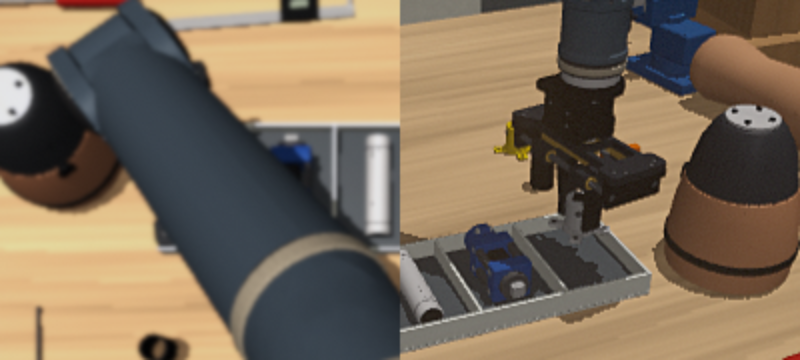

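```bash
python3 - <<'E'
from h import *
d=np.load("pics/top18.npy");W=cloud("top",d)
m=(d>0)&(W[...,2]>205)&(W[...,0]>500)
X=W[m];print(len(X),X.max(0),X[X[:,1].argmax()])
for y in (180,200,220,240): 
    Y=X[X[:,1]>y]; print(y,len(Y),Y.min(0).round() if len(Y) else '')
d=np.load("pics/scene18.npy");W=cloud("scene",d)
m=(d>0)&(W[...,2]>60)&(np.hypot(W[...,0]-658,W[...,1]-165)<140)&(W[...,1]<262);X=W[m]
for z in range(60,320,30):
    Y=X[abs(X[:,2]-z)<15]; print(z,Y[:,1].max().round() if len(Y) else '')
E
```

```text
6957 [704.49039635 213.75932346 580.83488245] [657.08307173 213.75932346 409.2012642 ]
180 510 [605. 180. 372.]
200 112 [621. 200. 378.]
220 0 
240 0 
60 196.0
90 181.0
120 174.0
150 214.0
180 214.0
210 193.0
240 202.0
270 198.0
300 214.0
```

Arm and gripper stay below y = 214. The socket starts at about 266 at these heights, so there is room. I lower.

Emit:
{"method": "arm_command", "body": {"motion": [[0.004, 0.015, 0, 0], [0.004, 0.03, 0, 0], [0.003, 0.037, 0, 0], [0.003, 0.04, 0, 0], [0.003, 0.042, 0, 0], [0.003, 0.042, 0, 0], [0.003, 0.042, 0, 0]]}}

```text
time: 29.5
tcp_pos: [658.8, 165.6, 38.5]
tcp_rot: [[0.99, 0.001, -0.14], [0.14, 0.0, 0.99], [0.001, -1.0, 0.0]]
force: [-0.3, 0.5, -0.9]
opening: 35.0
```

```bash
python3 - <<'E'
from h import *
x,y=BAY["adapter"];print(x,y)
go(x,y,33,8)
E
```

```text
659.1279340772772 165.6313381786239
t 29.5 tcp [658.8 165.6  38.5] jaw 8.0 open 35.0 F [-0.3  0.5 -0.9] q [  1.  42. -28.  95.  25.  49. -29.] tilt [ 0.001 -1.     0.   ]
 -> shift [ 0.0003  0.0055 -0.    ] turn 0.0004 (deg 0.0 )
```

Emit:
{"method": "arm_command", "body": {"motion": [[0, 0.002, 0, 0], [0, 0.0035, 0, 0], [0, 0.0045, 0, 0], [0, 0.0055, 0, 0], [0, 0.006, 0, 0], [0, 0.006, 0, 0]]}}

```text
time: 30.1
tcp_pos: [658.5, 165.4, 33.1]
tcp_rot: [[0.99, 0.0, -0.139], [0.139, -0.001, 0.99], [-0.0, -1.0, -0.001]]
force: [-2.1, -1.4, 4.7]
opening: 35.0
```

Contact at TCP z = 33 as expected; I release and rise.

Emit:
{"method": "arm_command", "body": {"motion": [[0, 0, 0, 0], [0, 0, 0, 0], [0, 0, 0, 0], [0, 0, 0, 0], [0, 0, 0, 0]], "grip": 0.065}}

```text
time: 30.6
tcp_pos: [658.5, 165.5, 31.9]
tcp_rot: [[0.99, 0.0, -0.14], [0.14, -0.0, 0.99], [-0.0, -1.0, -0.0]]
force: [0.3, -0.7, -0.8]
opening: 62.7
```

Emit:
{"method": "arm_command", "body": {"motion": [[0, -0.01, 0, 0], [0, -0.03, 0, 0], [0, -0.06, 0, 0], [0, -0.1, 0, 0], [0, -0.14, 0, 0], [0, -0.17, 0, 0], [0, -0.18, 0, 0]]}}

```text
time: 31.3
tcp_pos: [660.1, 166.6, 217.2]
tcp_rot: [[0.99, 0.007, -0.14], [0.14, 0.002, 0.99], [0.008, -1.0, 0.001]]
force: [-0.3, 0.1, -0.1]
opening: 65.2
```

```bash
python3 - <<'E'
from h import *
go(440,0,230,8)
E
```

```text
t 31.3 tcp [660.1 166.6 217.2] jaw 8.0 open 65.2 F [-0.3  0.1 -0.1] q [  4.  32. -33.  87.  18.  66. -24.] tilt [ 0.008 -1.     0.001]
 -> shift [-0.2411 -0.0148 -0.1342] turn 0.0004 (deg 0.0 )
```

Now I retract so both cameras see the tray.

Emit:
{"method": "arm_command", "body": {"motion": [[-0.03, -0.005, -0.01, 0], [-0.065, -0.01, -0.03, 0], [-0.1, -0.015, -0.05, 0], [-0.14, -0.02, -0.07, 0], [-0.175, -0.02, -0.09, 0], [-0.205, -0.02, -0.11, 0], [-0.225, -0.02, -0.13, 0], [-0.235, -0.02, -0.134, 0]]}}

```text
time: 32.1
tcp_pos: [442.4, -2.7, 231.5]
tcp_rot: [[0.991, -0.002, -0.136], [0.136, -0.002, 0.991], [-0.002, -1.0, -0.002]]
force: [-0.3, -0.1, 0.0]
opening: 65.2
```

Emit:
{"method": "arm_command", "body": {"motion": [[0, 0, 0, 0], [0, 0, 0, 0], [0, 0, 0, 0]]}}

```text
time: 32.4
tcp_pos: [445.4, 1.3, 232.1]
tcp_rot: [[0.99, 0.001, -0.142], [0.142, 0.001, 0.99], [0.001, -1.0, 0.001]]
force: [0.3, 0.8, 0.5]
opening: 64.8
```

```bash
python3 - <<'E'
from h import *
for n in("top","scene"):
    p,d=manip.camera(n);cv2.imwrite(f"pics/{n}19.png",p);np.save(f"pics/{n}19.npy",d)
p=np.vstack([cv2.resize(cv2.imread("pics/top19.png")[130:220,170:370],None,fx=3.5,fy=3.5),cv2.resize(cv2.imread("pics/scene19.png")[180:300,200:400],None,fx=3.5,fy=2.3)])
cv2.imwrite("pics/v19.png",p[:600])
def tr(P): q=P[:2]-C; return np.round([q@ex,q@ey],1)
for n in("top","scene"):
    d=np.load(f"pics/{n}19.npy");W=cloud(n,d); print(n)
    Q=W[...,:2]-C; tx=Q@ex;ty=Q@ey;z=W[...,2]
    for nm,c,lo,hi in(("clamp",-156,50,64),("tube",-52,30,46),("knee",52,46,62),("adapter",156,45,58)):
        m=(d>0)&(abs(tx)<72)&(abs(ty-c)<44)&(z>lo)&(z<hi)
        P=np.c_[tx[m],ty[m]].astype(np.float32)
        r=cv2.minAreaRect(P);print(nm,"mean",P.mean(0).round(1),"bay y",c,"z95",np.percentile(z[m],90).round(1),"rect",np.round(r[0],1),np.round(r[1],1),round(r[2],1))
    d0=np.load(f"pics/{n}0.npy");W0=cloud(n,d0)
    for nm,x,y,h in(("offcut",463,217,60),("tin",769,-152,40),("key",430,353,14)):
        f=lambda W:W[(np.hypot(W[...,0]-x,W[...,1]-y)<60)&(W[...,2]>h-6)&(W[...,2]<h+8)].mean(0).round(1)
        print(nm,f(W0),f(W))
E
```

```text
top
clamp mean [  -0.7 -155.7] bay y -156 z95 58.5 rect [  -0.5 -154.1] [47.3 38.8] 90.0
tube mean [  4.3 -53.4] bay y -52 z95 39.2 rect [  3.8 -53.1] [109.2  28.1] 1.1
knee mean [-4.9 49.6] bay y 52 z95 55.7 rect [-6.  50.3] [110.2  47.5] 0.4
adapter mean [ -1.8 155.4] bay y 156 z95 52.1 rect [ -2.1 155.4] [35.1 33.6] 45.2
offcut [462.  216.8  59.4] [462.  216.8  59.7]
tin [ 767.6 -152.    40.1] [ 767.5 -152.1   40.2]
key [431.  364.3  12.9] [430.5 364.   13.1]
scene
clamp mean [   5.1 -155. ] bay y -156 z95 57.4 rect [   3.1 -152.7] [46.5 38.7] 83.0
tube mean [  6.1 -53.3] bay y -52 z95 38.4 rect [  1.  -52.1] [ 25.3 122.9] 89.9
knee mean [ 3.6 50.8] bay y 52 z95 55.3 rect [-4.7 51.8] [113.4  47.8] 0.7
adapter mean [  3.1 156.7] bay y 156 z95 51.8 rect [  1.4 158.2] [33.2 35.3] 62.0
offcut [466.5 218.3  58. ] [466.7 217.6  58.4]
tin [ 774.  -150.8   39.7] [ 773.9 -150.8   39.6]
key [435.6 364.6  12.5] [435.2 364.6  12.4]
```

View pics/v19.png

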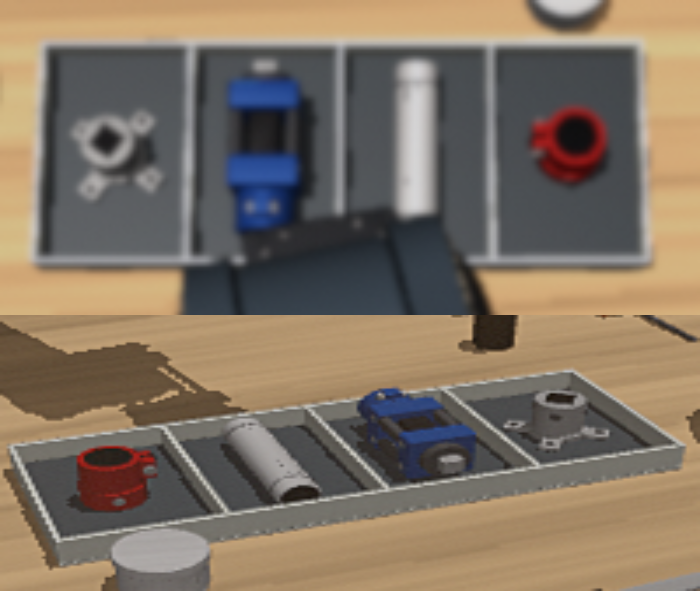

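View pics/top19.png

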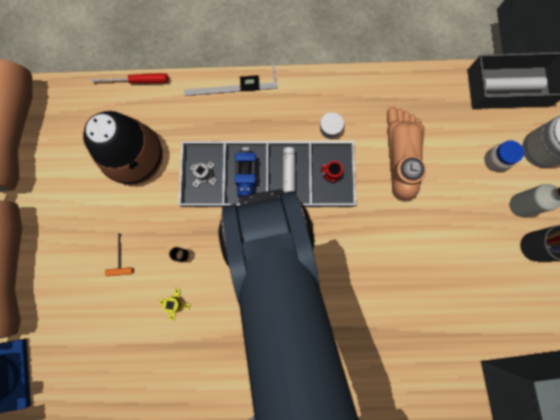

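```bash
python3 -c "
from plant import manip
print(manip.get_state()['time'],manip.job_done())"
```

```text
the job is handed in; nothing more can be done
32.5 None
```

The four parts are in the tray in order from the foot (the −y end): red clamp, aluminium tube, blue knee, steel adapter. The job was handed in at 32.5 s; no verdict was reported.

**Position and angle:** In both camera views the clamp, tube and adapter read within about 6 mm of their bay centres. The knee reads −5 to −6 mm along its bay; I put that down to its low pyramid end being missing from the top-surface measure. Tube and knee lie within about 1° of the bay's length.

**Heights:** The tops read about 57–58 mm (clamp), 38–39 mm (tube), 55–56 mm (knee) and 52 mm (adapter). That is within about 3 mm of flat on the foam. Clamp and adapter look upright; I did not measure their tilt.

**Left alone:** Offcut, key and tin read the same as at the start, within 1 mm, and the yellow look-alike was never approached. The arm stands clear and touches nothing.

**Disagreement:** The two cameras differ by about 3–6 mm in x throughout, which is more than the stated calibration. I grasped at roughly the average. The tray centre came only from the top view, because the scene camera's tray outline did not match the tray's size. The lengthwise check therefore rests mainly on that camera, well inside the 15 mm allowed.

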